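Scoop the turquoise stones into the glass bowl

ROBOT

A 6-joint arm with a two-finger parallel gripper is mounted at the origin on a cart in front of the work surface, level with it; the furniture and walls round the work are solid. World frame = base frame: x ahead of the robot, y to its left, z up, the work surface at z = 0. Lengths are in mm, angles in rad, forces in N, time in s.
With the tool pointing down it reaches from about 300 to 950 mm from the base axis. Payload 3.1 kg.
Tool frame: the origin (TCP) lies midway between the tips of the shut fingers; the grasp point (between the pads) lies 19 mm behind it; z points along the fingers, y is the line along which they close (so a half turn about z gives the same grasp; the last joint's range is limited). The gripper opens to 85 mm and grips with 20 to 120 N. Pads are 22 mm wide; open, the fingers measure 114 mm over their backs; the gripper's body (76 mm by 85 mm) begins 54 mm behind the grasp point. The pads swing forward as they close: fully open they stand 13 mm farther back than shut.
Start: joints at [1.211, 0.308, 1.634, -0, 1.2, -0.07], TCP at [178.626, 598.936, 231.272] pointing down, gripper open.
Joint ranges: [-3.06, 3.06], [-0.79, 1.96], [0.05, 2.63], [-1.19, 4.34], [0.05, 2.64], [-2.94, 2.94]. Speed limits (rad/s): [2.79, 2.79, 3.14, 3.14, 3.14, 3.14].

INTERFACE

Orientations are given as [roll, pitch, yaw] about the fixed x, y, z axes, in that order (R = Rz(yaw) Ry(pitch) Rx(roll)).
In Python, from rig import telemetry, grab_frame, env gives the robot as it stands.
- The arm moves only by the tool arm_command, never from a script. Its argument "commands" is a list that holds one entry, the list of rows, each a list of 5 numbers: the shift along the tool's x, y, z normalised to -1 to 1, where 1 is 0.4 m, then the turn about the tool's z normalised to -1 to 1, where 1 is 45 degrees, then the opening, from 0 (shut) to 1 (fully open). A call has 1 to 20 rows; each row shifts and turns the commanded pose from where the row before left it, along the tool's axes as they then stand; what a row does not reach is not made up. A row lasts 1/12 s, in which the tool goes at most 41.7 mm and 7.16 degrees, less where a joint would pass 70% of its speed; a pose out of reach is approached as far as the arm can. A call with a number of a shift or a turn outside -1 to 1 is refused whole. A call with a gripper value outside its range is refused whole. The fingers move at their own pace and stop on an object; "force" is the grip in N (left out, the last holds). Time passes only in rows, so rows that do not move let the fingers close. It gives the time, the measured TCP pose, the force, the opening and the grip force at its end, in the units of the state.
- telemetry.state(): the state, without advancing time (a new reading comes with each control period).
- grab_frame(name): name is "side" or "top" or "wrist"; returns a dict with "img" (384x512x3 uint8, red, green, blue), "mtx" (3x3 intrinsics, pixels), "R" (3x3) and "t" (3): a world point X has camera coordinates R X + t; the wrist camera has in their place "mount" (4x4, takes a point from camera to tool coordinates, whose origin is the TCP and whose axes are the flange's). Camera axes: x right, y down, z forward; pixel columns grow to the right and rows downward; lengths in mm; the calibration is good to about 2 mm. A picture is of the moment at which its call begins: read the wrist's pose just before it. There is no depth.
- env.finish_job(): hands the job in; it is judged then, once.
The state is a dict: "time": time; "q": joint angles; "qd": joint speeds; "joint_efforts": joint torques, N m; "tool_pos": TCP position; "orientation": TCP orientation; "force": force on the tool from outside, world axes, zero at the start; "moment": the same for the moment, N m; "width": finger opening in mm; "grip_force": force on a finger pad.
Only numpy, scipy, OpenCV 4.12 (cv2) and the standard library are available. Lean on these libraries where they do the work, as an engineer would, in place of code of your own. Each camera call takes 0.05 s, during which the arm holds its last target. There are 200 camera calls.

TASK

Take the copper scoop by its upright black handle, scoop up the turquoise stones in the wooden sorting tray and tip them into the open glass bowl: at least three of the four, carried in the scoop and never touched with the fingers, and none spilled on the bench. Then stand the scoop upright on the bare bench top and let go.

Things in the scene. Friction and masses are not known exactly. Their poses are not given: they have to be found in the camera images.
- scoop_grip (a point): Loose copper scoop (0.13 kg) standing flat on the bench. Point: centre of its black upright handle, where to grip, 78 mm above the underside; handle 14 mm thick (x), 30 wide (y), top 26 mm above the point. x points to the open front lip, y left, z up the handle. Pan 80 mm wide, lip 90.5 mm ahead of the point, back wall 9 mm ahead, sides 28 mm high. Gripped across x it resists tipping best.
- scoop_pan (a point): Inner floor of the same scoop's pan at its middle: 48.5 mm ahead of and 75.5 mm below the grip point, 42 mm behind the lip, same axes. Floor 2.5 mm thick, 1 mm at the lip; walls at back and sides, open in front. Stones roll: raise the lip some 20 deg against the tall tray end before lifting, and carry so. A stone is in the pan when its centre is within 50 mm of this point.
- sorting_tray: Fixed wooden tray, white floor. Origin: centre of underside; x runs along it to its tall end (75 mm high, leans out 10 deg), y across. Floor x -100 to +100, y -50 to +50 mm, 10 mm above the bench; other walls 42 mm, sides rising to 75 from x 5 to 50. Stones start at x over +20; the -x half is empty for setting the scoop in. Push its lip along the floor up to the tall end: trapped stones ride over the lip.
- glass_bowl: Fixed open bowl of clear whitish glass. Origin: centre of underside, z up. Rim 170 mm across, 76 mm above the bench; inner floor 10 mm up, walls flaring. A small cream dish (60 mm across, 26 high), not to be used, stands about 170 mm from it; which of the two is nearer the tray varies.
- stone_0_center (a point): Centre of a turquoise stone (loose, about 14 g): a chunky rounded nugget 19 mm across and 18 mm high, with a small flat on top and bottom, at first standing on the tray floor. It may roll. It leaves a pan sloping more than 40 degrees. A tall desk fan stands on the bench behind the scoop's place, at the far left.
- stone_1_center (a point): Centre of another turquoise stone (loose, about 14 g): a chunky rounded nugget 19 mm across and 18 mm high, with a small flat on top and bottom, at first standing on the tray floor. It may roll. It leaves a pan sloping more than 40 degrees. A tall desk fan stands on the bench behind the scoop's place, at the far left.
- stone_2_center (a point): Centre of another turquoise stone (loose, about 14 g): a chunky rounded nugget 19 mm across and 18 mm high, with a small flat on top and bottom, at first standing on the tray floor. It may roll. It leaves a pan sloping more than 40 degrees. A tall desk fan stands on the bench behind the scoop's place, at the far left.
- stone_3_center (a point): Centre of another turquoise stone (loose, about 14 g): a chunky rounded nugget 19 mm across and 18 mm high, with a small flat on top and bottom, at first standing on the tray floor. It may roll. It leaves a pan sloping more than 40 degrees. A tall desk fan stands on the bench behind the scoop's place, at the far left.

How it is judged (in metres and radians):
On the way, in this order (a step that is already met when the one before it is completed fails the run):
1. at least three stones lie in the pan of the scoop, which is lifted clear of the tray (pan floor more than 60 mm above the bench) (height (world z) of scoop_pan above 0.06 m and (distance between each of stone_0_center, stone_1_center, stone_2_center and scoop_pan below 0.05 m or distance between each of stone_0_center, stone_1_center, stone_3_center and scoop_pan below 0.05 m or distance between each of stone_0_center, stone_2_center, stone_3_center and scoop_pan below 0.05 m or distance between each of stone_1_center, stone_2_center, stone_3_center and scoop_pan below 0.05 m)), for 0.2 s.
2. at least three stones lie in the glass bowl ((((horizontal distance between stone_0_center and glass_bowl below 0.07 m and height (world z) of stone_0_center below 0.065 m) and (horizontal distance between stone_1_center and glass_bowl below 0.07 m and height (world z) of stone_1_center below 0.065 m) and (horizontal distance between stone_2_center and glass_bowl below 0.07 m and height (world z) of stone_2_center below 0.065 m)) or ((horizontal distance between stone_0_center and glass_bowl below 0.07 m and height (world z) of stone_0_center below 0.065 m) and (horizontal distance between stone_1_center and glass_bowl below 0.07 m and height (world z) of stone_1_center below 0.065 m) and (horizontal distance between stone_3_center and glass_bowl below 0.07 m and height (world z) of stone_3_center below 0.065 m)) or ((horizontal distance between stone_0_center and glass_bowl below 0.07 m and height (world z) of stone_0_center below 0.065 m) and (horizontal distance between stone_2_center and glass_bowl below 0.07 m and height (world z) of stone_2_center below 0.065 m) and (horizontal distance between stone_3_center and glass_bowl below 0.07 m and height (world z) of stone_3_center below 0.065 m)) or ((horizontal distance between stone_1_center and glass_bowl below 0.07 m and height (world z) of stone_1_center below 0.065 m) and (horizontal distance between stone_2_center and glass_bowl below 0.07 m and height (world z) of stone_2_center below 0.065 m) and (horizontal distance between stone_3_center and glass_bowl below 0.07 m and height (world z) of stone_3_center below 0.065 m)))), for 0.2 s.
At the end, for the whole second after the job is handed in: At least three of the four stones are inside the glass bowl (centres within 70 mm of its axis and less than 65 mm above the bench), and the scoop stands upright (within 0.1 rad) and still on the bench top itself (grip point less than 86 mm above it), released ((((horizontal distance between stone_0_center and glass_bowl below 0.07 m and height (world z) of stone_0_center below 0.065 m) and (horizontal distance between stone_1_center and glass_bowl below 0.07 m and height (world z) of stone_1_center below 0.065 m) and (horizontal distance between stone_2_center and glass_bowl below 0.07 m and height (world z) of stone_2_center below 0.065 m)) or ((horizontal distance between stone_0_center and glass_bowl below 0.07 m and height (world z) of stone_0_center below 0.065 m) and (horizontal distance between stone_1_center and glass_bowl below 0.07 m and height (world z) of stone_1_center below 0.065 m) and (horizontal distance between stone_3_center and glass_bowl below 0.07 m and height (world z) of stone_3_center below 0.065 m)) or ((horizontal distance between stone_0_center and glass_bowl below 0.07 m and height (world z) of stone_0_center below 0.065 m) and (horizontal distance between stone_2_center and glass_bowl below 0.07 m and height (world z) of stone_2_center below 0.065 m) and (horizontal distance between stone_3_center and glass_bowl below 0.07 m and height (world z) of stone_3_center below 0.065 m)) or ((horizontal distance between stone_1_center and glass_bowl below 0.07 m and height (world z) of stone_1_center below 0.065 m) and (horizontal distance between stone_2_center and glass_bowl below 0.07 m and height (world z) of stone_2_center below 0.065 m) and (horizontal distance between stone_3_center and glass_bowl below 0.07 m and height (world z) of stone_3_center below 0.065 m))) and height (world z) of scoop_grip below 0.086 m and angle between scoop_grip's own z axis and vertical below 0.1 rad and linear speed of scoop below 0.02 m/s); the robot touches nothing.
It fails at once if a stone falls on the bench top (its centre below 14 mm) (height (world z) of any of stone_0_center, stone_1_center, stone_2_center, stone_3_center below 0.014 m).
It fails at once if the fingers touch a stone (contact force between the fingers and stone_0 above 0.5 N or contact force between the fingers and stone_1 above 0.5 N or contact force between the fingers and stone_2 above 0.5 N or contact force between the fingers and stone_3 above 0.5 N).
It also fails if it takes over 64 s, if anything falls off the work surface, if the arm or the gripper's body presses on something with over 40 N, if the wrist force passes 120 N, or if a joint passes its speed limit or range.

## Working session

There is one attempt and no reset: what is moved stays moved. The work goes in short steps, Python scripts to look and compute and a tool call to move; the robot and the scene stay as the last step left them, time stands still between calls to the robot, and variables do not carry over. Pictures are saved under pics/ and viewed, at most 10 in all, crops included, and the job is handed in when it is done.

Besides the shell and the picture viewer there is one more tool, called after "Request:" by a JSON object that holds its "api" and its "payload", one argument or row to a line. arm_command: Moves the arm, as the interface text tells. Scaled input: -1 to 1 covers 0.4 m each way for a shift and 45 degrees each way for a turn. Its arguments: {"type":"object","properties":{"commands":{"type":"array"},"force":{"type":"number"}},"required":["commands"]}

```bash
mkdir -p pics; ls; cat > h.py <<'E'
import numpy as np,cv2
from rig import telemetry,grab_frame,env
def save(n,f): cv2.imwrite('pics/'+n,f['img'][:,:,::-1])
def ray(f,u,v,z):
    d=f['R'].T@np.linalg.inv(f['mtx'])@[u,v,1]; c=-f['R'].T@f['t']
    return c+d*(z-c[2])/d[2]
E
python3 - <<'E'
from h import *
import pickle
s=telemetry.state();print(s)
F={n:grab_frame(n) for n in('side','top')}
pickle.dump(F,open('f0.pkl','wb'))
a=np.hstack([cv2.resize(F[n]['img'],(400,300),interpolation=cv2.INTER_AREA) for n in F])
cv2.imwrite('pics/a.png',F['top']['img'][:,:,::-1])
cv2.imwrite('pics/b.png',F['side']['img'][:,:,::-1])
for n in F: print(n,-F[n]['R'].T@F[n]['t'],F[n]['mtx'][0],F[n]['R'])
E
```

```text
pics
{'time': 0.0, 'q': array([ 1.21130660e+00,  3.08979618e-01,  1.63516700e+00,  3.30356675e-05,
        1.19969585e+00, -6.97193805e-02]), 'qd': array([-7.12331851e-04, -6.29513305e-04, -1.38965056e-03, -5.48321391e-05,
       -7.52739624e-04,  6.75070789e-04]), 'joint_efforts': array([-3.88080261e-04, -4.15269327e+01, -2.76657200e+01, -2.94808478e-04,
        1.04201873e-02,  7.21045495e-06]), 'tool_pos': array([178.32666502, 598.17844909, 230.07219287]), 'orientation': array([-3.13935045e+00, -1.87413249e-04,  2.85181008e+00]), 'force': array([-0.29978653, -0.47988297,  0.41428161]), 'moment': array([0.04075861, 0.00992894, 0.05565451]), 'grip_force': 0.0, 'width': 85.21652423890444}
side [-784.71695215  437.91955452  660.11092936] [448.97093995   0.         247.26323986] [[-0.28672578 -0.95799769 -0.00536248]
 [-0.36476673  0.11434602 -0.92405098]
 [ 0.88585188 -0.26299318 -0.38223164]]
top [ 340.97295422    6.93402478 1241.78165289] [442.74850511   0.         256.56168565] [[ 0.01903185 -0.9996616  -0.0177333 ]
 [-0.98577812 -0.01579961 -0.1673077 ]
 [ 0.1669709   0.02066528 -0.98574523]]
```

View pics/a.png

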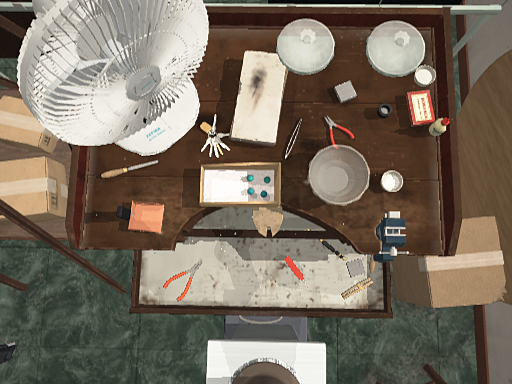

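View pics/b.png

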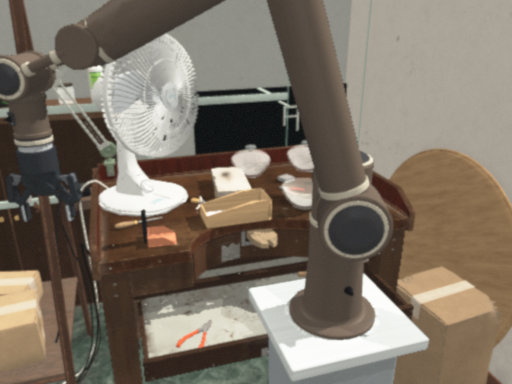

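```bash
python3 - <<'E'
from h import *
import pickle
F=pickle.load(open('f0.pkl','rb'));f=F['top'];im=f['img']
hsv=cv2.cvtColor(im,cv2.COLOR_RGB2HSV)
def blobs(m,z,roi,amin):
    k=np.zeros_like(m);x0,y0,x1,y1=roi;k[y0:y1,x0:x1]=m[y0:y1,x0:x1]
    for c in cv2.findContours(k,cv2.RETR_EXTERNAL,cv2.CHAIN_APPROX_NONE)[0]:
        a=cv2.contourArea(c)
        if a<amin: continue
        M=cv2.moments(c); u,v=M['m10']/M['m00'],M['m01']/M['m00']
        r=cv2.minAreaRect(c)
        print(a,(round(u,1),round(v,1)),ray(f,u,v,z).round(1),[ray(f,*p,z)[:2].round(0).tolist() for p in cv2.boxPoints(r)])
print('stones');blobs(cv2.inRange(hsv,(80,100,40),(100,255,255)),19,(195,160,285,210),4)
print('copper');blobs(cv2.inRange(hsv,(3,110,120),(14,255,255)),20,(110,195,175,235),50)
print('dark');blobs(cv2.inRange(hsv,(0,0,0),(180,255,40)),104,(110,200,135,225),5)
print('tray');
m=cv2.inRange(hsv,(0,0,150),(180,60,255));blobs(m,10,(195,160,285,210),100)
for p in [(200,165),(281,161),(281,203),(201,207)]: print(p,ray(f,*p,42).round(),ray(f,*p,75).round())
print('bowl');
for p in [(308,175),(371,175),(338,145),(338,205),(339,175)]: print(p,ray(f,*p,76).round())
print('dish',ray(f,391,181,26))
crop=im[135:240,105:415];cv2.imwrite('pics/c.png',cv2.resize(crop,None,fx=2.5,fy=2.5,interpolation=cv2.INTER_CUBIC)[:,:,::-1])
E
```

```text
stones
19.5 (263.4, 193.6) [549.7  13.5  19. ] [[557.0, 20.0], [557.0, 6.0], [543.0, 6.0], [543.0, 20.0]]
19.0 (250.5, 190.9) [556.9  49.8  19. ] [[556.0, 60.0], [567.0, 50.0], [557.0, 40.0], [547.0, 50.0]]
20.5 (266.7, 179.5) [590.3   4.8  19. ] [[597.0, 13.0], [597.0, -2.0], [583.0, -2.0], [583.0, 12.0]]
20.5 (249.6, 177.7) [594.5  53.2  19. ] [[602.0, 61.0], [602.0, 46.0], [588.0, 46.0], [588.0, 60.0]]
copper
879.5 (146.2, 216.5) [479.6 339.1  20. ] [[443.0, 389.0], [527.0, 384.0], [517.0, 290.0], [433.0, 296.0]]
dark
83.5 (125.1, 213.7) [476.4 371.7 104. ] [[459.0, 397.0], [500.0, 392.0], [494.0, 357.0], [452.0, 363.0]]
tray
2127.0 (238.1, 185.3) [574.1  85.6  10. ] [[620.0, 187.0], [623.0, -13.0], [531.0, -14.0], [527.0, 183.0]]
(200, 165) [624. 191.  42.] [616. 186.  75.]
(281, 161) [639. -34.  42.] [630. -33.  75.]
(281, 203) [520. -35.  42.] [516. -34.  75.]
(201, 207) [506. 184.  42.] [501. 179.  75.]
bowl
(308, 175) [ 593. -106.   76.]
(371, 175) [ 595. -274.   76.]
(338, 145) [ 677. -187.   76.]
(338, 205) [ 513. -185.   76.]
(339, 175) [ 594. -189.   76.]
dish [ 589.8259076  -341.22348144   26.        ]
```

View pics/c.png

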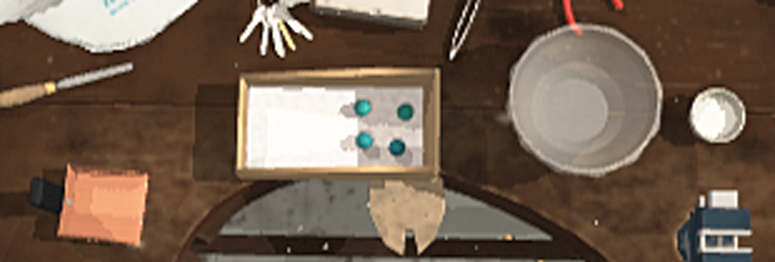

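Request:
{"api": "arm_command", "payload": {
  "commands": [
    [[0,-0.1,0,0,1],[0,-0.1,0,0,1],[0,-0.1,0,0,1],[0,-0.1,0,0,1],[0,-0.1,0,0,1],[0,-0.1,0,0,1],[0,-0.1,0,0,1],[0,-0.1,0,0,1],[0,-0.1,0,0,1],[0,-0.1,0,0,1],[0,-0.1,0,0,1]]
  ]
}}

```text
time: 1.02
tool_pos: [51.9, 175.2, 230.3]
orientation: [-3.139, -0.0, 2.853]
force: [0.5, -0.5, 1.7]
width: 85.2
grip_force: 0.0
```

```bash
python3 - <<'E'
from h import *
print(telemetry.state()['q'].round(3))
E
```

```text
[ 1.043 -0.777  2.489 -0.     1.432 -0.239]
```

Request:
{"api": "arm_command", "payload": {
  "commands": [
    [[0,-0.05,0,0,1],[0,-0.05,0,0,1],[0,-0.05,0,0,1]]
  ]
}}

```text
time: 1.27
tool_pos: [48.3, 161.4, 222.6]
orientation: [-3.106, 0.0, 2.851]
force: [0.3, 0.5, 0.3]
width: 85.2
grip_force: 0.0
```

```bash
python3 - <<'E'
from h import *
s=telemetry.state();print(s['q'].round(3),s['tool_pos'],s['orientation'])
E
```

```text
[ 1.036 -0.785  2.507 -0.009  1.454 -0.243] [ 48.31321007 161.38223125 222.641945  ] [-3.10637201e+00  3.68918887e-04  2.85126755e+00]
```

Request:
{"api": "arm_command", "payload": {
  "commands": [
    [[0,0.1,0,0,1],[0,0.1,0,0,1],[0,0.1,0,0,1],[0,0,0,0,1]]
  ]
}}

```text
time: 1.6
tool_pos: [84.4, 282.6, 218.0]
orientation: [-3.106, -0.0, 2.853]
force: [-0.4, -1.9, 0.1]
width: 85.7
grip_force: 0.0
```

Request:
{"api": "arm_command", "payload": {
  "commands": [
    [[-0.0857,0.0508,-0.012,0,1],[-0.0857,0.0508,-0.012,0,1],[-0.0857,0.0508,-0.012,0,1],[-0.0857,0.0508,-0.012,0,1],[-0.0857,0.0508,-0.012,0,1],[-0.0857,0.0508,-0.012,0,1],[-0.0857,0.0508,-0.012,0,1],[-0.0857,0.0508,-0.012,0,1],[-0.0857,0.0508,-0.012,0,1],[-0.0857,0.0508,-0.012,0,1]]
  ]
}}

```text
time: 2.43
tool_pos: [472.0, 375.5, 259.2]
orientation: [-3.107, 0.001, 2.852]
force: [-0.5, -0.1, -0.1]
width: 85.4
grip_force: 0.0
```

Request:
{"api": "arm_command", "payload": {
  "commands": [
    [[0,0,0,0.159,1],[0,0,0,0.159,1],[0,0,0,0.159,1],[0,0,0,0.159,1],[0,0,0,0.159,1],[0,0,0,0.159,1],[0,0,0,0.159,1],[0,0,0,0.159,1],[0,0,0,0.159,1],[0,0,0,0.159,1],[0,0,0,0.159,1],[0,0,0,0.02,1],[0,0,0,0,1]]
  ]
}}

```text
time: 3.52
tool_pos: [469.8, 375.0, 259.1]
orientation: [-3.136, 0.035, 1.465]
force: [-0.3, -0.2, 0.1]
width: 85.2
grip_force: 0.0
```

```bash
cat >> h.py <<'E'
from scipy.spatial.transform import Rotation as Ro
def wrist():
    s=telemetry.state(); f=grab_frame('wrist')
    T=np.eye(4);T[:3,:3]=Ro.from_euler('xyz',s['orientation']).as_matrix();T[:3,3]=s['tool_pos']
    C=np.linalg.inv(T@f['mount']); f['R']=C[:3,:3];f['t']=C[:3,3]
    return s,f
E
python3 - <<'E'
from h import *
s,f=wrist();print(s['tool_pos'],s['orientation'],s['q'].round(2),f['mount'].round(2))
import pickle;pickle.dump(f,open('w1.pkl','wb'))
save('d.png',f)
E
```

```text
[469.76973181 375.03794607 259.09586777] [-3.13577082  0.03509358  1.46531818] [ 0.61  0.26  1.64 -0.02  1.27  0.73] [[  -0.     -0.97   -0.26   65.47]
 [   1.     -0.     -0.      0.6 ]
 [   0.     -0.26    0.97 -142.77]
 [   0.      0.      0.      1.  ]]
```

View pics/d.png

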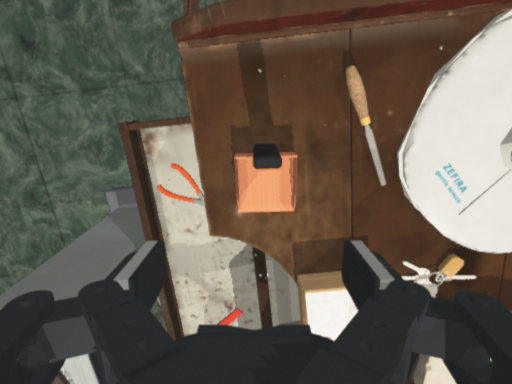

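```bash
python3 - <<'E'
from h import *
import pickle
f=pickle.load(open('w1.pkl','rb'));im=f['img']
g=cv2.cvtColor(im,cv2.COLOR_RGB2GRAY)
m=(g[135:175,245:290]<42).astype(np.uint8)
ys,xs=np.nonzero(m);print(xs.min()+245,xs.max()+245,ys.min()+135,ys.max()+135)
print(g[138:174,266]);print(g[150,245:290])
for p in [(267,145),(267,157),(253,150),(280,150)]: print(p,ray(f,*p,104).round(1))
for p in [(236,213),(297,213),(267,213)]: print(p,ray(f,*p,1).round(1))
E
```

```text
253 279 144 157
[ 58  58  60  59  57  48  37  33  28  31  30  32  33  30  31  31  30  33
  37  40  47  52  53  53  53  54  55  55  54  58  98 148 168 178 182 182]
[63 63 62 62 58 58 57 54 41 34 31 31 32 30 32 31 31 31 31 31 30 33 33 31
 34 32 32 34 32 31 34 34 35 46 53 54 50 50 50 50 49 50 53 52 53]
(267, 145) [485.9 405.8 104. ]
(267, 157) [484.8 393.8 104. ]
(253, 150) [471.5 402.3 104. ]
(280, 150) [498.4 399.5 104. ]
(236, 213) [435.  299.8   1. ]
(297, 213) [522.5 290.7   1. ]
(267, 213) [479.5 295.1   1. ]
```

```bash
python3 - <<'E'
from h import *
import pickle
f=pickle.load(open('w1.pkl','rb'))
print('cam',-f['R'].T@f['t'])
for p,z in [((245,153),28),((290,153),28),((267,168),28),((267,213),1),((236,213),0),((237,153),28),((297,153),28),((297,213),0),((237,213),28),((297,213),28)]: print(p,z,ray(f,*p,z).round(1))
t=pickle.load(open('f0.pkl','rb'))['top'];im=t['img']
g=cv2.cvtColor(im,cv2.COLOR_RGB2GRAY);print(g[205:224,112:140])
s=pickle.load(open('f0.pkl','rb'))['side']
g=cv2.cvtColor(s['img'],cv2.COLOR_RGB2GRAY);print(g[206:214,138:156])
d=s['R'].T@np.linalg.inv(s['mtx'])@[143.5,212,1];c=-s['R'].T@s['t'];print(c+d*(104-c[2])/d[2])
E
```

```text
cam [478.60927325 444.92988093 399.47380498]
(245, 153) 28 [459.2 388.7  28. ]
(290, 153) 28 [515.8 382.7  28. ]
(267, 168) 28 [485.1 366.6  28. ]
(267, 213) 1 [479.5 295.1   1. ]
(236, 213) 0 [434.9 299.4   0. ]
(237, 153) 28 [449.2 389.7  28. ]
(297, 153) 28 [524.6 381.8  28. ]
(297, 213) 0 [522.6 290.3   0. ]
(237, 213) 28 [439.3 309.5  28. ]
(297, 213) 28 [519.5 301.1  28. ]
[[ 63  61  62  61  63  64  56  59  56  68  46  45  50  50  48  49  50  49
   40  88 174 156 158 133 180 179 179 179]
 [ 64  64  65  64  67  60  41  38  35  52  35  41  47  52  50  52  51  48
   33 133 168 155 157 141 175 174 172 173]
 [ 64  66  67  68  69  50  43  44  42  48  33  30  39  46  48  53  52  48
   24 158 165 154 154 161 171 172 170 170]
 [ 62  62  67  67  70  41  44  43  44  57  37  30  28  32  39  47  47  46
   27 179 156 154 156 173 172 170 169 171]
 [ 63  65  65  66  70  36  43  41  43  60  33  30  31  32  26  30  32  36
   26 194 158 152 160 173 172 171 172 174]
 [ 67  68  63  65  66  36  42  43  49  57  29  32  31  31  32  31  31  25
    9 189 155 152 160 170 168 168 169 170]
 [ 59  57  50  5
[... 1447 characters left out ...]
44  41  28 169
  155 152 152 157 158 157 156 157 156 157]]
[[249 249 249 249 249 248 248 248 249 249 249 249 248 248 248 248 249 249]
 [248 249 249 248 248 247 247 248 248 249 249 249 248 248 248 248 248 249]
 [248 248 248 247 243 237 240 247 248 248 249 248 248 248 248 248 248 248]
 [246 245 243 233 212 170 189 234 246 248 248 248 248 246 247 247 247 245]
 [240 238 222 162 120  85 116 190 236 242 242 243 242 240 238 239 238 233]
 [225 224 195 114  55  51  78 151 214 223 226 226 224 218 215 216 216 216]
 [216 216 186 105  48  50  77 149 213 223 218 218 219 220 223 225 228 230]
 [232 230 204 113  45  44  79 160 226 235 233 232 232 237 237 235 233 230]]
[472.44698919 387.88822693 104.        ]
```

Request:
{"api": "arm_command", "payload": {
  "commands": [
    [[0.0535,0.029,0.04,0,1],[0,0,0.1,0,1],[0,0,0.1,0,1],[0,0,0.1,0,1],[0,0,0.08,0,1],[0,0,0.079,0,1],[0,0,0,0,0.5],[0,0,0,0,0],[0,0,0,0,0],[0,0,0,0,0],[0,0,0,0,0],[0,0,0,0,0]]
  ],
  "force": 50
}}

```text
time: 4.57
tool_pos: [483.4, 389.0, 61.9]
orientation: [-3.14, 0.032, 1.463]
force: [0.1, 0.1, 5.3]
width: 29.1
grip_force: 49.6
```

Request:
{"api": "arm_command", "payload": {
  "commands": [
    [[0,0,-0.07,0,0],[0,0,-0.1,0,0],[0,0,-0.05,-0.155,0],[-0.06,0.0297,0,0,0],[-0.085,0.0297,0,0,0],[-0.085,0.0297,0,0,0],[-0.085,0.0297,0,0,0],[-0.085,0.0297,0,0,0],[-0.085,0.0297,0,0,0],[-0.076,0.0297,0,0,0],[0,0,0,0,0],[0,0,0,0,0]]
  ]
}}

```text
time: 5.57
tool_pos: [569.0, 165.6, 154.3]
orientation: [-3.132, 0.034, 1.581]
force: [0.5, -0.4, -0.3]
width: 29.5
grip_force: 49.7
```

```bash
python3 - <<'E'
from h import *
import pickle
s,f=wrist();print(s['tool_pos'],s['orientation'],s['width'])
t=grab_frame('top');sd=grab_frame('side');pickle.dump((f,t,sd),open('w2.pkl','wb'))
a=cv2.resize(f['img'],(400,300));b=cv2.resize(sd['img'][150:270,120:320],(400,240))
c=cv2.resize(t['img'][130:230,150:300],(400,267))
o=np.zeros((600,800,3),np.uint8);o[:300,:400]=a;o[:240,400:]=b;o[300:567,:400]=c
cv2.imwrite('pics/e.png',o[:,:,::-1])
E
```

```text
[569.0481094 165.5779628 154.3100732] [-3.13192669  0.0342267   1.58065494] 29.50942626001702
```

View pics/e.png

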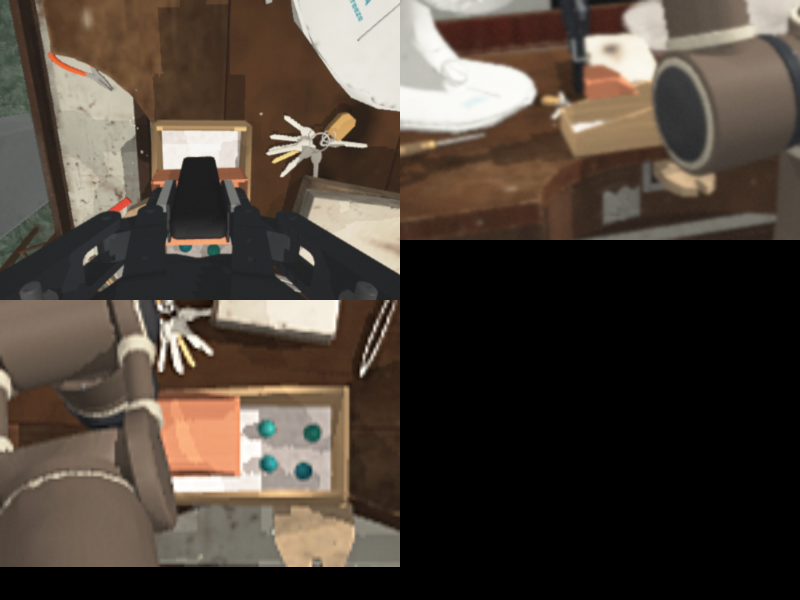

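Request:
{"api": "arm_command", "payload": {
  "commands": [
    [[0.007,0.004,0.04,0,0],[0,0,0.07,0,0],[0,0,0.05,0,0],[0,0,0.03,0,0],[0,0,0.017,0,0],[0,0,0,0,0],[0,0,0,0,0.6],[0,0,0,0,1],[0,0,0,0,1],[0,0,0,0,1],[0,0,0,0,1]]
  ]
}}

```text
time: 6.63
tool_pos: [569.0, 167.3, 70.7]
orientation: [-3.131, 0.035, 1.584]
force: [-0.3, 0.5, -0.5]
width: 84.9
grip_force: 0.0
```

```bash
python3 - <<'E'
from h import *
s=telemetry.state();print(s['tool_pos'],s['orientation'],s['q'].round(3),s['force'],s['width'])
E
```

```text
[569.03811406 167.27431785  70.6541639 ] [-3.13094828  0.03476836  1.58445573] [ 0.229  0.455  1.796 -0.04   0.909  0.241] [-0.30918395  0.45500358 -0.47935355] 84.93323681536775
```

Request:
{"api": "arm_command", "payload": {
  "commands": [
    [[0,0,-0.09,0,1],[0,0,-0.1,0,1],[0,0,-0.1,0,1],[0,0,-0.09,0,1],[0.0158,-0.096,0,0,1],[0.0158,-0.096,0,0,1],[0.0158,-0.096,0,0,1],[0.0158,-0.096,0,0,1],[0.0158,-0.096,0,0,1],[0.0158,-0.096,0,0,1],[0.0158,-0.096,0,0,1],[0.0158,-0.096,0,0,1],[0.0158,-0.096,0,0,1],[0.0158,-0.096,0,0,1],[0.0158,-0.096,0,0,1],[0.0158,-0.096,0,0,1],[0.0158,-0.096,0,0,1],[0.0158,-0.096,0,0,1],[0.0158,-0.096,0,0,1],[0.0158,-0.096,0,0,1]]
  ]
}}

```text
time: 8.3
tool_pos: [-46.9, 265.4, 226.1]
orientation: [-3.131, 0.032, 1.584]
force: [0.5, 0.9, 0.4]
width: 85.1
grip_force: 0.0
```

```bash
python3 - <<'E'
from h import *
s=telemetry.state();print(s['tool_pos'],s['orientation'],s['q'].round(3),s['force'],s['width'])
E
```

```text
[-46.92691345 265.36619881 226.11869656] [-3.13092423  0.03185091  1.58378123] [ 1.571 -0.453  2.352  0.011  1.275  1.555] [0.45660991 0.89763165 0.3581647 ] 85.12453504288173
```

Request:
{"api": "arm_command", "payload": {
  "commands": [
    [[-0.1,0,0,0,1],[-0.1,0,0,0,1],[-0.1,0,0,0,1],[-0.1,0,0,0,1],[-0.1,0,0,0,1],[0,0,0,0,1]]
  ]
}}

```text
time: 8.8
tool_pos: [-67.6, 132.5, 217.0]
orientation: [3.134, 0.097, 1.589]
force: [-0.0, -0.4, -0.4]
width: 85.4
grip_force: 0.0
```

```bash
python3 - <<'E'
from h import *
s=telemetry.state();print(s['tool_pos'],s['orientation'],s['q'].round(3),s['force'],s['width'])
E
```

```text
[-67.58966485 132.46751307 216.95342298] [3.13355331 0.0972266  1.58938898] [ 1.733 -0.786  2.521  0.006  1.504  1.713] [-0.01654656 -0.36291467 -0.40928962] 85.35856588586019
```

Request:
{"api": "arm_command", "payload": {
  "commands": [
    [[0,0.02,-0.1,0,1],[0,0.02,-0.1,0,1],[0,0.01,-0.1,0,1],[0,0,-0.1,0,1],[0,0,-0.1,0,1],[-0.1,0,0,0,1],[-0.1,0,0,0,1],[-0.1,0,0,0,1],[-0.1,0,0,0,1],[-0.1,0,0,0,1],[-0.1,0,0,0,1],[0,0,0,0,1]]
  ]
}}

```text
time: 9.8
tool_pos: [-126.1, 32.9, 479.2]
orientation: [3.075, 0.185, 1.604]
force: [0.1, 0.9, -0.0]
width: 85.2
grip_force: 0.0
```

```bash
python3 - <<'E'
from h import *
s=telemetry.state();print(s['tool_pos'],s['orientation'],s['q'].round(3),s['force'],s['width'])
E
```

```text
[-126.13375277   32.92212046  479.16766164] [3.074651   0.18537511 1.6040766 ] [ 2.345 -0.786  2.028  0.086  2.081  2.34 ] [ 0.14990365  0.92766005 -0.00898456] 85.16195109211466
```

Request:
{"api": "arm_command", "payload": {
  "commands": [
    [[0.1,0,0,0,1],[0.1,0,0,0,1],[0.1,0,0,0,1],[0,0.1,0,0,1],[0,0.1,0,0,1],[-0.08,0.01,0,0,1],[-0.095,0.035,0,0,1],[-0.095,0.035,0,0,1],[-0.095,0.035,0,0,1],[-0.095,0.035,0,0,1],[0,0,0,0,1]]
  ]
}}

```text
time: 10.72
tool_pos: [-17.6, 72.0, 536.9]
orientation: [3.045, 0.252, 1.57]
force: [-0.2, -0.5, 0.9]
width: 85.3
grip_force: 0.0
```

```bash
python3 - <<'E'
from h import *
s=telemetry.state();print(s['tool_pos'],s['orientation'],s['q'].round(3),s['force'],s['width'])
E
```

```text
[-17.64265971  72.00622877 536.86482601] [3.04545976 0.25214002 1.57049527] [ 1.601 -0.786  1.924 -0.114  2.256  1.528] [-0.23785033 -0.53262587  0.90917526] 85.34431841535931
```

Request:
{"api": "arm_command", "payload": {
  "commands": [
    [[0.1,0.05,0,0,1],[0.08,0.05,0.05,0,1],[0,0,0.1,0,1],[0,0,0.1,0,1],[0,0,0.1,0,1],[-0.1,-0.015,0,0,1],[-0.1,-0.015,0,0,1],[-0.1,-0.015,0,0,1],[-0.1,-0.015,0.02,0,1],[-0.1,-0.015,0.02,0,1],[-0.1,-0.015,0.02,0,1],[-0.1,-0.015,0.02,0,1],[-0.1,-0.015,0.02,0,1],[0,0,0,0,1]]
  ]
}}

```text
time: 11.88
tool_pos: [-70.7, 9.9, 486.9]
orientation: [3.005, 0.417, 1.574]
force: [0.6, 0.7, 0.1]
width: 85.6
grip_force: 0.0
```

```bash
cat >> h.py <<'E'
def st():
    s=telemetry.state();R=Ro.from_euler('xyz',s['orientation']).as_matrix()
    a=-R[:,2]; print('t',s['time'],'p',s['tool_pos'].round(1),'q',s['q'].round(3),'lean',np.degrees(np.arccos(a[2])).round(1),'az',np.degrees(np.arctan2(a[1],a[0])).round(1),'\nF',s['force'].round(1),'w',s['width'].round(1),'\nR',R.round(3).tolist()); return s,R
E
python3 -c "from h import *;st()"
```

```text
Traceback (most recent call last):
  File "h.py", line 15, in st
    a=-R[:,2]; print('t',s['time'],'p',s['tool_pos'].round(1),'q',s['q'].round(3),'lean',np.degrees(np.arccos(a[2])).round(1),'az',np.degrees(np.arctan2(a[1],a[0])).round(1),'\nF',s['force'].round(1),'w',s['width'].round(1),'\nR',R.round(3).tolist()); return s,R
                                                                                                                                                                                                            ^^^^^^^^^^^^^^^^
AttributeError: 'float' object has no attribute 'round'
```

Request:
{"api": "arm_command", "payload": {
  "commands": [
    [[0.09,0,0,0,1],[0.09,0,0,0,1],[0.08,0.05,0,0,1],[0,0.095,0,0,1],[0,0.095,0,0,1],[0,0.08,0,0,1],[-0.08,-0.048,0.02,0,1],[-0.08,-0.048,0.02,0,1],[-0.08,-0.048,0.02,0,1],[-0.08,-0.048,0.02,0,1],[-0.08,-0.048,0.02,0,1],[-0.08,-0.048,0.02,0,1],[-0.08,-0.048,0.02,0,1],[0,0,0,0,1]]
  ]
}}

```text
time: 13.05
tool_pos: [-85.2, -20.3, 496.4]
orientation: [2.986, 0.453, 1.565]
force: [0.1, 0.0, 0.4]
width: 85.6
grip_force: 0.0
```

```bash
sed -i "s/s\['width'\].round(1)/s['width']/" h.py; python3 -c "from h import *;st()"
```

```text
t 13.05 p [-85.2 -20.3 496.4] q [ 2.174 -0.786  2.052  0.167  2.332  2.231] lean 27.3 az 109.4 
F [0.1 0.  0.4] w 85.5550999359124 
R [[0.005, 0.988, 0.152], [0.899, 0.062, -0.433], [-0.437, 0.139, -0.888]]
```

Request:
{"api": "arm_command", "payload": {
  "commands": [
    [[0.1,0,0,0,1],[0.1,0,0,0,1],[0.1,0,0,0,1],[0.08,0,0,0,1],[0,0.1,0,0,1],[0,0.1,0,0,1],[0,0.1,0,0,1],[0,0.1,0,0,1],[0,0.1,0,0,1],[0,0.1,0,0,1],[0,0.1,0,0,1],[-0.09,0.03,0.04,0,1],[-0.09,0,0.04,0,1],[-0.09,0,0.04,0,1],[0,0,0,0,1]]
  ]
}}

```text
time: 14.3
tool_pos: [212.1, 6.5, 476.9]
orientation: [2.979, 0.458, 1.529]
force: [-0.3, -0.2, 0.6]
width: 85.4
grip_force: 0.0
```

```bash
python3 -c "from h import *;st()"
```

```text
t 14.3 p [212.1   6.5 476.9] q [ 0.525 -0.686  2.053 -0.492  1.849  0.409] lean 27.7 az 107.9 
F [-0.3 -0.2  0.6] w 85.39287320277053 
R [[0.038, 0.989, 0.143], [0.896, 0.03, -0.442], [-0.442, 0.145, -0.885]]
```

Request:
{"api": "arm_command", "payload": {
  "commands": [
    [[-0.045,-0.089,0.008,0,1],[-0.045,-0.089,0.008,0,1],[-0.045,-0.089,0.008,0,1],[-0.045,-0.089,0.008,0,1],[-0.045,-0.089,0.008,0,1],[-0.045,-0.089,0.008,0,1],[-0.045,-0.089,0.008,0,1],[-0.045,-0.089,0.008,0,1],[-0.045,-0.089,0.008,0,1],[0,0,0,0,1]]
  ]
}}

```text
time: 15.13
tool_pos: [-14.8, 8.3, 522.3]
orientation: [3.037, 0.526, 1.55]
force: [0.7, 0.5, 0.2]
width: 85.5
grip_force: 0.0
```

```bash
python3 -c "from h import *;st()"
```

```text
t 15.1333 p [-14.8   8.3 522.3] q [ 1.578 -0.786  2.019 -0.14   2.433  1.489] lean 30.7 az 100.7 
F [0.7 0.5 0.2] w 85.53145835673558 
R [[0.018, 0.995, 0.094], [0.864, 0.032, -0.502], [-0.502, 0.091, -0.86]]
```

Request:
{"api": "arm_command", "payload": {
  "commands": [
    [[0.1,0,0,0,1],[0.1,0,0,0,1],[0.1,0,0,0,1],[0,0.1,0,0,1],[0,0.1,0,0,1],[0,0.1,0,0,1],[0,0.1,0,0,1],[0,0.1,0,0,1],[0,0.1,0,0,1],[-0.085,0,0.05,0,1],[-0.085,0,0.05,0,1],[-0.085,0,0.05,0,1],[-0.085,0,0.05,0,1],[-0.028,-0.095,0.006,0,1],[-0.028,-0.095,0.006,0,1],[-0.028,-0.095,0.006,0,1],[-0.028,-0.095,0.006,0,1],[-0.028,-0.095,0.006,0,1],[-0.028,-0.095,0.006,0,1],[0,0,0,0,1]]
  ]
}}

```text
time: 16.8
tool_pos: [81.2, -13.8, 518.5]
orientation: [3.102, 0.583, 1.55]
force: [0.6, 0.1, 0.4]
width: 85.4
grip_force: 0.0
```

```bash
python3 -c "from h import *;st()"
```

```text
t 16.8 p [ 81.2 -13.8 518.5] q [ 0.9   -0.786  2.042 -0.501  2.281  0.654] lean 33.5 az 92.9 
F [0.6 0.1 0.4] w 85.44609085754688 
R [[0.018, 0.999, 0.028], [0.835, 0.001, -0.551], [-0.55, 0.033, -0.834]]
```

```bash
python3 - <<'E'
from h import *
import pickle
F=pickle.load(open('f0.pkl','rb'))
def tri(a,b):
    P=[F[n]['mtx']@np.c_[F[n]['R'],F[n]['t']] for n in('top','side')]
    X=cv2.triangulatePoints(P[0],P[1],np.float64(a).reshape(2,1),np.float64(b).reshape(2,1))[:,0];return (X[:3]/X[3]).round()
print('hub',tri((142,83),(158,98)))
for p in [(155,153),(200,120),(207,30),(120,150)]: print(p,[ray(F['top'],*p,z).round()[:2].tolist() for z in (200,300,400)])
print('base disc',ray(F['top'],152,135,15))
# side extents at assumed plane x=700
f=F['side']
for p in [(120,140),(160,155),(195,120),(150,38),(185,195),(128,210)]:
    d=f['R'].T@np.linalg.inv(f['mtx'])@[*p,1];c=-f['R'].T@f['t']
    print(p,[(c+d*(x-c[0])/d[0]).round().tolist() for x in (600,700,780)])
E
```

```text
hub [717. 280. 389.]
(155, 153) [[615.0, 278.0], [589.0, 252.0], [562.0, 226.0]]
(200, 120) [[700.0, 172.0], [666.0, 156.0], [631.0, 140.0]]
(207, 30) [[940.0, 163.0], [883.0, 148.0], [825.0, 133.0]]
(120, 150) [[621.0, 364.0], [594.0, 330.0], [567.0, 296.0]]
base disc [716.97992358 337.99263566  15.        ]
(120, 140) [[600.0, 430.0, 295.0], [700.0, 430.0, 269.0], [780.0, 429.0, 248.0]]
(160, 155) [[600.0, 314.0, 237.0], [700.0, 305.0, 206.0], [780.0, 298.0, 181.0]]
(195, 120) [[600.0, 197.0, 340.0], [700.0, 179.0, 317.0], [780.0, 166.0, 299.0]]
(150, 38) [[600.0, 315.0, 587.0], [700.0, 306.0, 581.0], [780.0, 299.0, 577.0]]
(185, 195) [[600.0, 243.0, 91.0], [700.0, 229.0, 50.0], [780.0, 218.0, 17.0]]
(128, 210) [[600.0, 431.0, 61.0], [700.0, 430.0, 18.0], [780.0, 430.0, -17.0]]
```

```bash
cat >> h.py <<'E'
def to(p,R=None,start=None,step=38.):
    s=telemetry.state();R=Ro.from_euler('xyz',s['orientation']).as_matrix() if R is None else R
    d=np.array(p)-(s['tool_pos'] if start is None else start);n=int(np.ceil(np.linalg.norm(d)/step))
    print(n,'x',(R.T@d/400/n).round(4).tolist())
E
python3 - <<'E'
from h import *
s,R=st();a=[400,60,330];b=[569,130,190];c=[570.5,157.5,72]
to(a);to(b,R,a);to(c,R,b,30)
E
```

```text
t 16.8 p [ 81.2 -13.8 518.5] q [ 0.9   -0.786  2.042 -0.501  2.281  0.654] lean 33.5 az 92.9 
F [0.6 0.1 0.4] w 85.44609085754688 
R [[0.018, 0.999, 0.028], [0.835, 0.001, -0.551], [-0.55, 0.033, -0.834]]
10 x [0.0427, 0.0781, 0.0314]
7 x [0.0494, 0.0587, 0.0296]
5 x [0.044, -0.0012, 0.0417]
```

Request:
{"api": "arm_command", "payload": {
  "commands": [
    [[0.0427,0.0781,0.0314,0,1],[0.0427,0.0781,0.0314,0,1],[0.0427,0.0781,0.0314,0,1],[0.0427,0.0781,0.0314,0,1],[0.0427,0.0781,0.0314,0,1],[0.0427,0.0781,0.0314,0,1],[0.0427,0.0781,0.0314,0,1],[0.0427,0.0781,0.0314,0,1],[0.0427,0.0781,0.0314,0,1],[0.0427,0.0781,0.0314,0,1],[0.0494,0.0587,0.0296,0,1],[0.0494,0.0587,0.0296,0,1],[0.0494,0.0587,0.0296,0,1],[0.0494,0.0587,0.0296,0,1],[0.0494,0.0587,0.0296,0,1],[0.0494,0.0587,0.0296,0,1],[0.0494,0.0587,0.0296,0,1],[0,0,0,0,1]]
  ]
}}

```text
time: 18.3
tool_pos: [575.0, 116.9, 182.7]
orientation: [3.11, 0.585, 1.537]
force: [-0.1, -0.4, -1.8]
width: 85.1
grip_force: 0.0
```

```bash
python3 - <<'E'
from h import *
import pickle
s,R=st();to([570.5,157.5,72])
w,f=wrist();t=grab_frame('top');sd=grab_frame('side');pickle.dump((f,t,sd),open('w3.pkl','wb'))
o=np.zeros((600,800,3),np.uint8);o[:300,:400]=cv2.resize(f['img'],(400,300));o[:300,400:]=cv2.resize(sd['img'][60:270,60:340],(400,300))
o[300:,:400]=cv2.resize(t['img'][60:210,100:300],(400,300));cv2.imwrite('pics/f.png',o[:,:,::-1])
E
```

```text
t 18.3 p [575.  116.9 182.7] q [ 0.405  0.445  1.667 -0.559  1.316  0.653] lean 33.6 az 91.4 
F [-0.1 -0.4 -1.8] w 85.10666934212702 
R [[0.028, 1.0, 0.013], [0.833, -0.016, -0.553], [-0.552, 0.027, -0.833]]
4 x [0.0593, -0.0051, 0.0436]
```

View pics/f.png

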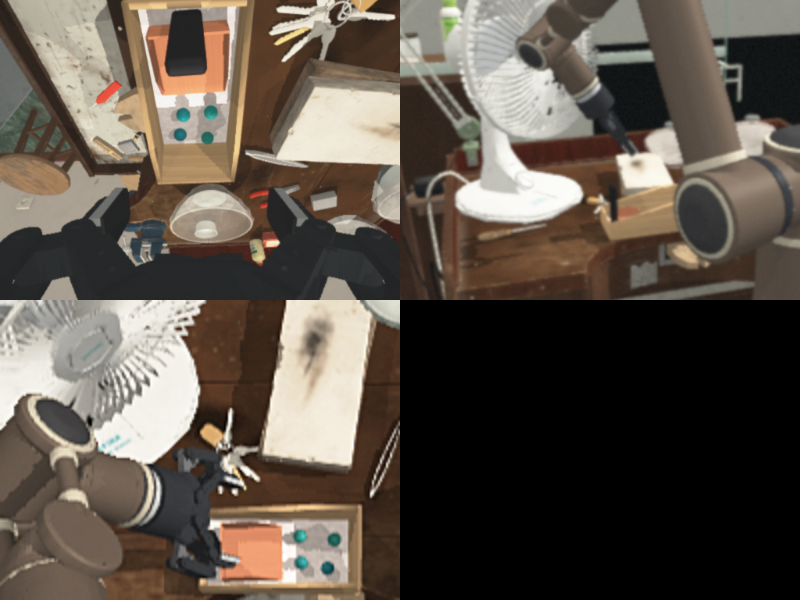

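```bash
python3 - <<'E'
from h import *
import pickle
F=pickle.load(open('f0.pkl','rb'))
P=[F[n]['mtx']@np.c_[F[n]['R'],F[n]['t']] for n in('top','side')]
def tri(a,b):
    X=cv2.triangulatePoints(P[0],P[1],np.float64(a).reshape(2,1),np.float64(b).reshape(2,1))[:,0];X=X[:3]/X[3]
    r=[p@np.r_[X,1] for p in P];print(X.round(),[(q[:2]/q[2]).round(1).tolist() for q in r])
tri((130,121),(152,91))   # cap
tri((142,83),(155,98))
# fan hub/rim pts
print([ray(F['top'],100+195/2,60+(380-300)/2,z).round() for z in(200,300,400)])
f,t,sd=pickle.load(open('w3.pkl','rb'))
cv2.imwrite('pics/g.png',np.vstack([cv2.resize(sd['img'][70:170,100:240],(780,300-0),interpolation=cv2.INTER_CUBIC),cv2.resize(t['img'][70:150,90:250],(780,300),interpolation=cv2.INTER_CUBIC)])[:,:,::-1])
E
```

```text
[625. 297. 425.] [[117.1, 117.6], [159.7, 93.1]]
[719. 285. 388.] [[132.0, 80.3], [161.0, 99.7]]
[array([752., 180., 200.]), array([712., 163., 300.]), array([673., 147., 400.])]
```

View pics/g.png

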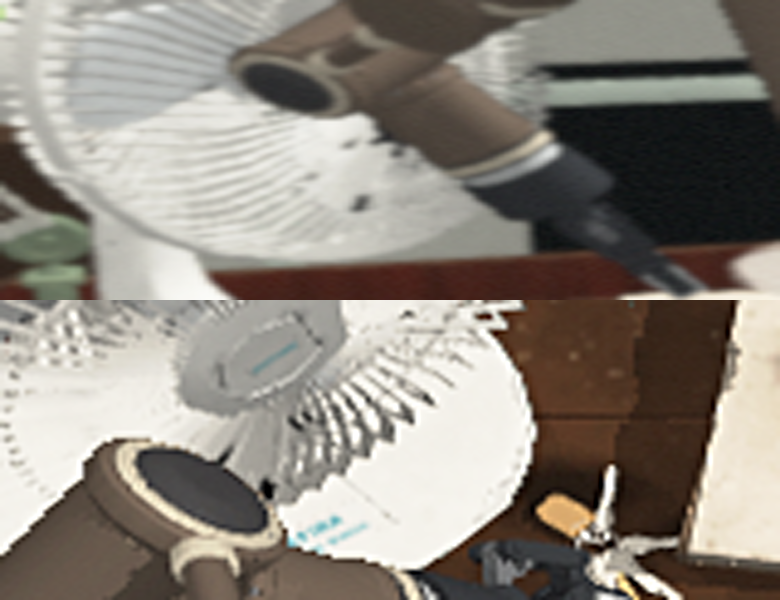

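```bash
python3 - <<'E'
from h import *
import pickle
f,t,sd=pickle.load(open('w3.pkl','rb'))
g=cv2.cvtColor(f['img'],cv2.COLOR_RGB2GRAY)
for r in(20,40,60,80):
    x=np.nonzero(g[r,190:300]<48)[0]+190; print(r,x.min(),x.max())
c=np.nonzero(g[:120,238]<60)[0];print('col',c.min(),c.max(),g[8:100:3,238])
for z,p in [(114,(238,88)),(114,(238,98)),(38,(192,77)),(38,(292,77)),(11,(192,118)),(11,(290,118))]: print(z,p,ray(f,*p,z).round(1))
im=t['img'];hsv=cv2.cvtColor(im,cv2.COLOR_RGB2HSV)
m=cv2.inRange(hsv,(3,110,120),(14,255,255));m[:170]=0;m[208:]=0;m[:,:195]=0;m[:,285:]=0
ys,xs=np.nonzero(m);print('top pan',xs.min(),xs.max(),ys.min(),ys.max(),ray(t,xs.max(),(ys.min()+ys.max())/2,12).round(),ray(t,230,ys.min(),38),ray(t,230,ys.max(),38))
s=telemetry.state();print(s['tool_pos'])
E
```

```text
20 220 257
40 217 259
60 215 261
80 212 263
col 13 89 [137 175  30  31  36  35  35  34  35  34  34  34  36  35  36  35  36  35
  35  35  36  35  39  45  45  47  51  59  64  60 180]
114 (238, 88) [569.5 168.  114. ]
114 (238, 98) [569.2 162.  114. ]
38 (192, 77) [530.5 137.2  38. ]
38 (292, 77) [610.4 134.9  38. ]
11 (192, 118) [517.8  81.5  11. ]
11 (290, 118) [616.1  78.2  11. ]
top pan 210 240 171 199 [575.  80.  12.] [608.87782508 107.41063718  38.        ] [529.93479424 105.11380483  38.        ]
[572.85223694 117.58038506 189.25658847]
```

```bash
python3 - <<'E'
from h import *
s,R=st();b=[570.2,150,120];to(b);to([570.2,158.5,72],R,b,26)
E
```

```text
t 18.45 p [572.9 117.6 189.3] q [ 0.408  0.432  1.67  -0.559  1.322  0.655] lean 33.6 az 91.7 
F [-0.6 -0.3 -0.3] w 85.10777471605097 
R [[0.032, 0.999, 0.017], [0.833, -0.017, -0.553], [-0.552, 0.032, -0.833]]
3 x [0.0543, -0.0045, 0.0331]
2 x [0.042, -0.0021, 0.0441]
```

Request:
{"api": "arm_command", "payload": {
  "commands": [
    [[0.0543,-0.0045,0.0331,0,1],[0.0543,-0.0045,0.0331,0,1],[0.0543,-0.0045,0.0331,0,1],[0.042,-0.0021,0.0441,0,1],[0.042,-0.0021,0.0441,0,1],[0,0,0,0,1],[0,0,0,0,0.4],[0,0,0,0,0],[0,0,0,0,0],[0,0,0,0,0],[0,0,0,0,0],[0,0,0,0,0]]
  ],
  "force": 80
}}

```text
time: 19.45
tool_pos: [571.2, 162.8, 76.0]
orientation: [3.097, 0.583, 1.532]
force: [-0.3, 1.5, 6.2]
width: 28.4
grip_force: 78.4
```

```bash
python3 -c "from h import *;st()"
```

```text
t 19.45 p [571.2 162.8  76. ] q [ 0.473  0.614  1.659 -0.567  1.201  0.799] lean 33.5 az 92.4 
F [-0.3  1.5  6.2] w 28.422899826131765 
R [[0.033, 0.999, 0.023], [0.834, -0.015, -0.551], [-0.551, 0.037, -0.834]]
```

Request:
{"api": "arm_command", "payload": {
  "commands": [
    [[0.004,0,0.0063,0,0],[-0.0167,0.0006,0.011,0,0],[-0.0167,0.0006,0.011,0,0],[-0.0167,0.0006,0.011,0,0],[-0.0167,0.0006,0.011,0,0],[-0.0167,0.0006,0.011,0,0],[-0.0167,0.0006,0.011,0,0],[-0.0167,0.0006,0.011,0,0],[-0.0167,0.0006,0.011,0,0],[-0.0167,0.0006,0.011,0,0],[0,0,0,0,0]]
  ]
}}

```text
time: 20.37
tool_pos: [576.9, 91.9, 76.2]
orientation: [3.087, 0.581, 1.529]
force: [2.3, 3.8, 12.7]
width: 29.0
grip_force: 79.2
```

```bash
python3 - <<'E'
from h import *
st()
t=grab_frame('top');s,f=wrist()
o=np.zeros((600,800,3),np.uint8);o[:,:]=0
o[:300]=cv2.resize(t['img'][155:215,180:340],(800,300),interpolation=cv2.INTER_CUBIC);o[300:,:400]=cv2.resize(f['img'],(400,300))
cv2.imwrite('pics/h.png',o[:,:,::-1])
E
```

```text
t 20.3667 p [576.9  91.9  76.2] q [ 0.37   0.566  1.739 -0.621  1.122  0.753] lean 33.4 az 93.3 
F [ 2.3  3.8 12.7] w 29.036150380616526 
R [[0.035, 0.999, 0.032], [0.835, -0.012, -0.55], [-0.549, 0.046, -0.835]]
```

View pics/h.png

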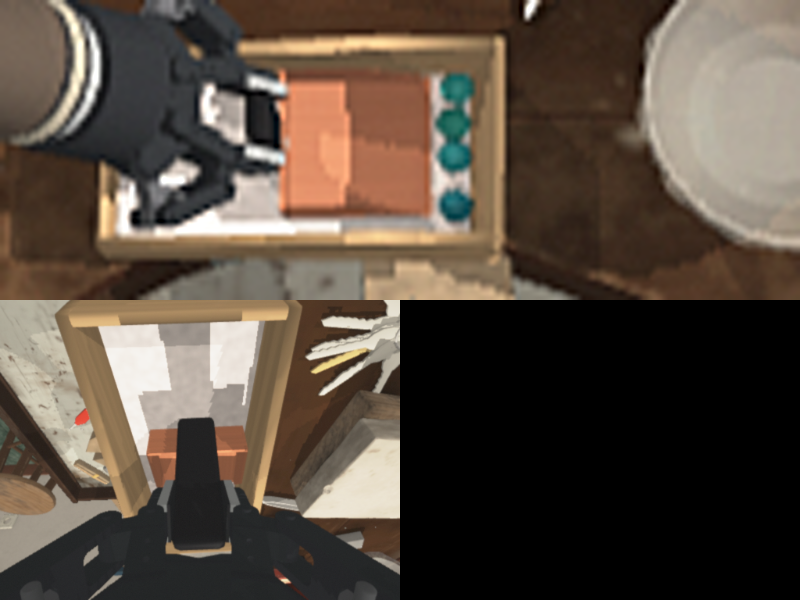

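Request:
{"api": "arm_command", "payload": {
  "commands": [
    [[0,-0.012,0,0,0],[0,-0.012,0,0,0],[0,-0.006,0,0,0],[0,0,0,0,0]]
  ]
}}

```text
time: 20.8
tool_pos: [566.7, 91.4, 76.4]
orientation: [3.083, 0.583, 1.531]
force: [5.9, 0.7, 12.4]
width: 28.9
grip_force: 78.5
```

```bash
cat > m.py <<'E'
from h import *
def look(t):
    im=t['img'];hsv=cv2.cvtColor(im,cv2.COLOR_RGB2HSV)
    m=cv2.inRange(hsv,(80,80,30),(100,255,255));m[:165]=0;m[208:]=0;m[:,:200]=0;m[:,:285][:,:200]=0;m[:,285:]=0
    n,l,S,c=cv2.connectedComponentsWithStats(m)
    for i in range(1,n):
        if S[i,4]>4: print('stone px',c[i].round(1),S[i,2:].tolist(),ray(t,*c[i],19).round(1)[:2])
    o=cv2.inRange(hsv,(3,110,90),(14,255,255));o[:165]=0;o[208:]=0;o[:,:200]=0;o[:,285:]=0
    ys,xs=np.nonzero(o);print('pan px x',xs.min(),xs.max(),'y',ys.min(),ys.max(),'lip y',ray(t,xs.max()+.5,185,11)[1].round(1),'sides x',ray(t,250,ys.min()-.5,38)[0].round(1),ray(t,250,ys.max()+.5,38)[0].round(1))
E
python3 - <<'E'
from m import *
st();look(grab_frame('top'))
E
```

```text
t 20.8 p [566.7  91.4  76.4] q [ 0.377  0.551  1.765 -0.627  1.114  0.766] lean 33.6 az 93.8 
F [ 5.9  0.7 12.4] w 28.91875049743978 
R [[0.033, 0.999, 0.036], [0.834, -0.008, -0.552], [-0.551, 0.049, -0.833]]
stone px [270.9 178.7] [7, 19, 94] [592.6  -6.9]
stone px [270.6 195.2] [6, 6, 28] [545.6  -6.8]
pan px x 236 280 y 168 205 lip y -34.4 sides x 619.7 512.8
```

Request:
{"api": "arm_command", "payload": {
  "commands": [
    [[-0.0067,0.0002,0.0044,0,0],[-0.0067,0.0002,0.0044,0,0],[-0.0067,0.0002,0.0044,0,0],[-0.0067,0.0002,0.0044,0,0],[-0.0067,0.0002,0.0044,0,0],[-0.0067,0.0002,0.0044,0,0],[-0.0067,0.0002,0.0044,0,0],[0,0,0,0,0]]
  ]
}}

```text
time: 21.52
tool_pos: [567.0, 76.8, 77.0]
orientation: [3.081, 0.569, 1.527]
force: [-2.2, 24.2, 21.8]
width: 28.7
grip_force: 84.0
```

```bash
python3 - <<'E'
from m import *
st();t=grab_frame('top');look(t)
o=cv2.resize(t['img'][155:215,180:340],(800,300),interpolation=cv2.INTER_CUBIC)
cv2.imwrite('pics/i.png',o[:,:,::-1])
E
```

```text
t 21.5167 p [567.   76.8  77. ] q [ 0.349  0.535  1.784 -0.627  1.09   0.748] lean 32.8 az 93.9 
F [-2.2 24.2 21.8] w 28.71384588484744 
R [[0.037, 0.999, 0.037], [0.842, -0.011, -0.54], [-0.539, 0.051, -0.841]]
stone px [271.3 179. ] [7, 20, 93] [591.9  -8.1]
stone px [271.1 194.6] [7, 6, 31] [547.3  -8.1]
pan px x 241 280 y 171 204 lip y -34.4 sides x 611.1 515.5
```

View pics/i.png

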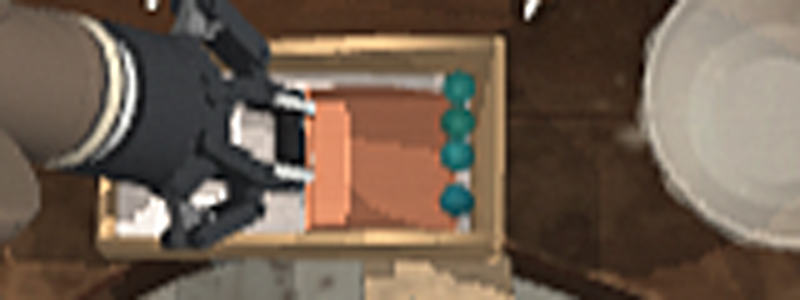

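Request:
{"api": "arm_command", "payload": {
  "commands": [
    [[-0.0067,0.0002,0.0044,0,0],[-0.0067,0.0002,0.0044,0,0],[-0.0067,0.0002,0.0044,0,0],[-0.0067,0.0002,0.0044,0,0],[0,0,0,0,0]]
  ]
}}

```text
time: 21.98
tool_pos: [568.0, 73.1, 79.3]
orientation: [3.076, 0.554, 1.522]
force: [-12.5, 52.7, 42.2]
width: 29.0
grip_force: 93.5
```

```bash
python3 - <<'E'
from m import *
st();t=grab_frame('top');look(t)
E
```

```text
t 21.9833 p [568.   73.1  79.3] q [ 0.337  0.523  1.791 -0.619  1.077  0.736] lean 31.9 az 94.4 
F [-12.5  52.7  42.2] w 29.014395046177736 
R [[0.041, 0.998, 0.04], [0.849, -0.014, -0.527], [-0.526, 0.056, -0.849]]
stone px [271.3 178.7] [7, 20, 93] [592.6  -8. ]
stone px [271.2 195.7] [7, 6, 31] [544.1  -8.5]
pan px x 242 280 y 170 204 lip y -34.4 sides x 614.0 515.5
```

Request:
{"api": "arm_command", "payload": {
  "commands": [
    [[0.0085,0,-0.0053,0,0],[0.0085,0,-0.0053,0,0],[0.0085,0,-0.0053,0,0],[0,0,0,0,0]]
  ],
  "force": 30
}}

```text
time: 22.37
tool_pos: [567.2, 76.3, 76.7]
orientation: [3.082, 0.572, 1.532]
force: [-2.0, 23.2, 22.9]
width: 29.0
grip_force: 85.0
```

```bash
python3 - <<'E'
from m import *
st();t=grab_frame('top');look(t)
E
```

```text
t 22.3667 p [567.2  76.3  76.7] q [ 0.349  0.536  1.785 -0.631  1.089  0.746] lean 32.9 az 94.1 
F [-2.  23.2 22.9] w 28.97002139473007 
R [[0.033, 0.999, 0.038], [0.84, -0.007, -0.542], [-0.541, 0.05, -0.839]]
stone px [271.2 178.8] [7, 20, 92] [592.2  -7.9]
stone px [271.  195.4] [7, 6, 32] [545.   -7.8]
pan px x 241 280 y 170 204 lip y -34.4 sides x 614.0 515.5
```

Request:
{"api": "arm_command", "payload": {
  "commands": [
    [[-0.0067,0.005,0.0044,0,0],[-0.0067,-0.01,0.0044,0,0],[-0.0067,0.01,0.0044,0,0],[0,-0.01,0,0,0],[0,0.01,0,0,0],[0,-0.01,0,0,0],[0,0.01,0,0,0],[0,-0.005,0,0,0],[0,0,0,0,0]]
  ]
}}

```text
time: 23.17
tool_pos: [567.9, 73.8, 78.6]
orientation: [3.077, 0.558, 1.526]
force: [-9.7, 45.9, 37.7]
width: 28.7
grip_force: 91.7
```

```bash
python3 - <<'E'
from m import *
st();t=grab_frame('top');look(t)
print(cv2.cvtColor(t['img'],cv2.COLOR_RGB2HSV)[187:193,262:280].tolist()[2])
hsv=cv2.cvtColor(t['img'],cv2.COLOR_RGB2HSV)
for r in (188,190,199,201): print(r,[tuple(int(k) for k in p) for p in hsv[r,264:279]])
E
```

```text
t 23.1667 p [567.9  73.8  78.6] q [ 0.34   0.526  1.79  -0.623  1.079  0.738] lean 32.2 az 94.4 
F [-9.7 45.9 37.7] w 28.66292136483632 
R [[0.038, 0.998, 0.041], [0.847, -0.011, -0.531], [-0.53, 0.055, -0.846]]
stone px [271.2 178.8] [7, 20, 93] [592.4  -7.9]
stone px [271.3 195.4] [7, 6, 31] [545.1  -8.6]
pan px x 241 280 y 170 204 lip y -34.4 sides x 614.0 515.5
[[9, 138, 174], [9, 138, 174], [9, 138, 174], [9, 139, 174], [9, 138, 175], [9, 139, 176], [9, 143, 182], [9, 136, 163], [12, 98, 101], [13, 88, 99], [54, 8, 166], [11, 25, 215], [16, 109, 122], [16, 111, 133], [16, 106, 140], [16, 104, 144], [16, 105, 141], [16, 105, 178]]
188 [(10, 139, 173), (10, 138, 174), (9, 140, 175), (9, 144, 183), (10, 121, 141), (19, 39, 92), (91, 169, 77), (89, 177, 72), (90, 99, 111), (66, 9, 144), (18, 99, 100), (16, 112, 137), (16, 104, 142), (16, 104, 144), (16, 105, 141)]
190 [(9, 139, 173), (9, 137, 173), (9, 138, 174), (9, 136, 171), (9, 138, 174), (9, 145, 179), (9, 155, 160), (9, 130, 149), (12, 23, 197), (10, 22, 212), (17, 105, 119), (16, 110, 132), (16, 103, 141), (16, 105, 143), (16, 104, 140)]
199 [(9, 139, 161), (9, 139, 161), (9, 137, 173), (9, 140, 177), (9, 142, 181), (9, 149, 188), (9, 128, 133), (10, 114, 94), (83, 8, 134), (8, 22, 177), (15, 102, 100), (16, 110, 128), (15, 105, 134), (17, 105, 139), (16, 106, 135)]
201 [(15, 108, 181), (15, 111, 161), (15, 110, 158), (15, 110, 155), (15, 110, 153), (14, 112, 148), (13, 119, 186), (13, 125, 169), (16, 69, 173), (14, 64, 174), (17, 107, 140), (16, 106, 149), (17, 103, 148), (17, 108, 142), (16, 105, 143)]
```

Request:
{"api": "arm_command", "payload": {
  "commands": [
    [[0.0085,0,-0.0053,0,0],[0.0085,0,-0.0053,0,0],[0.0085,0,-0.0053,0,0],[0.0085,-0.003,-0.0053,0,0],[0.004,-0.01,-0.0025,0,0],[0,-0.01,0,0,0],[0,0,0,0,0]]
  ]
}}

```text
time: 23.8
tool_pos: [560.3, 77.7, 76.5]
orientation: [3.078, 0.582, 1.531]
force: [7.3, 1.8, 12.7]
width: 28.9
grip_force: 79.2
```

```bash
cat >> m.py <<'E'
def lip(t):
    hsv=cv2.cvtColor(t['img'],cv2.COLOR_RGB2HSV)
    o=cv2.inRange(hsv,(6,115,90),(11,255,255))
    for c in (245,255,265):
        ys=np.nonzero(o[165:208,c])[0]+165; print('col',c,ys.min(),ys.max(),'x',ray(t,c,ys.min()-.5,30)[0].round(1),ray(t,c,ys.max()+.5,30)[0].round(1))
    for r in (172,182,190,199): 
        x=np.nonzero(o[r,240:278])[0]+240; print('row',r,x.max() if len(x) else None)
E
python3 - <<'E'
from m import *
st();t=grab_frame('top');look(t);lip(t)
E
```

```text
t 23.8 p [560.3  77.7  76.5] q [ 0.36   0.532  1.798 -0.64   1.092  0.765] lean 33.5 az 94.3 
F [ 7.3  1.8 12.7] w 28.9161750200837 
R [[0.033, 0.999, 0.041], [0.835, -0.005, -0.551], [-0.55, 0.053, -0.834]]
stone px [270.5 172.1] [6, 6, 27] [611.6  -5.6]
stone px [271.2 184.3] [7, 13, 62] [576.7  -8.2]
stone px [270.8 198.1] [7, 5, 27] [537.2  -7.4]
pan px x 241 280 y 175 204 lip y -34.4 sides x 599.8 515.5
col 245 175 200 x 601.3 527.7
col 255 175 200 x 601.7 528.1
col 265 175 200 x 602.1 528.6
row 172 None
row 182 267
row 190 268
row 199 267
```

Request:
{"api": "arm_command", "payload": {
  "commands": [
    [[-0.0067,0.0002,0.0044,0,0],[-0.0067,0.0002,0.0044,0,0],[-0.0067,0.0002,0.0044,0,0],[-0.0067,0.0002,0.0044,0,0],[-0.0067,0.0002,0.0044,0,0],[0,0,0,0,0]]
  ]
}}

```text
time: 24.35
tool_pos: [560.8, 68.6, 77.0]
orientation: [3.075, 0.568, 1.523]
force: [0.3, 24.5, 23.7]
width: 28.9
grip_force: 82.2
```

```bash
python3 - <<'E'
from m import *
st();t=grab_frame('top');look(t);lip(t)
E
```

```text
t 24.35 p [560.8  68.6  77. ] q [ 0.34   0.52   1.81  -0.636  1.074  0.753] lean 32.7 az 94.4 
F [ 0.3 24.5 23.7] w 28.933579222363978 
R [[0.04, 0.998, 0.041], [0.842, -0.012, -0.539], [-0.538, 0.056, -0.841]]
stone px [271.2 171.8] [7, 6, 31] [612.5  -7.5]
stone px [271.3 179.8] [6, 5, 26] [589.4  -8.3]
stone px [271.3 189. ] [7, 6, 29] [563.3  -8.4]
stone px [271.1 198.6] [7, 4, 25] [536.   -8.4]
pan px x 244 276 y 168 201 lip y -23.1 sides x 619.7 523.9
col 245 175 200 x 601.3 527.7
col 255 175 200 x 601.7 528.1
col 265 175 200 x 602.1 528.6
row 172 None
row 182 268
row 190 267
row 199 267
```

Request:
{"api": "arm_command", "payload": {
  "commands": [
    [[0.0085,0,-0.0053,0,0],[0.006,0,-0.0035,0,0],[0,0,0,0,0.38],[0,0,0,0,0.38],[0,0,0,0,0],[0,0,0,0,0],[0,0,0,0,0]]
  ],
  "force": 30
}}

```text
time: 24.98
tool_pos: [559.4, 68.9, 73.6]
orientation: [3.081, 0.578, 1.53]
force: [7.2, 2.3, 6.8]
width: 29.5
grip_force: 32.9
```

```bash
python3 - <<'E'
from m import *
st();t=grab_frame('top');look(t);lip(t)
E
```

```text
t 24.9833 p [559.4  68.9  73.6] q [ 0.345  0.529  1.808 -0.643  1.079  0.758] lean 33.3 az 94.0 
F [7.2 2.3 6.8] w 29.5198275842531 
R [[0.034, 0.999, 0.038], [0.837, -0.008, -0.548], [-0.547, 0.051, -0.836]]
stone px [271.2 171.8] [7, 6, 31] [612.5  -7.5]
stone px [271.5 180. ] [6, 5, 26] [588.9  -8.7]
stone px [271.4 189.3] [7, 6, 31] [562.3  -8.8]
stone px [271.3 198.7] [7, 4, 23] [535.8  -9. ]
pan px x 244 280 y 170 204 lip y -34.4 sides x 614.0 515.5
col 245 175 200 x 601.3 527.7
col 255 175 200 x 601.7 528.1
col 265 175 200 x 602.1 528.6
row 172 None
row 182 268
row 190 267
row 199 267
```

Request:
{"api": "arm_command", "payload": {
  "commands": [
    [[0.004,0,0.0063,0,0],[0.004,0,0.0063,0,0],[0.0085,0,-0.0053,0,0],[0.0085,0,-0.0053,0,0],[0.0085,0,-0.0053,0,0],[0.0085,0,-0.0053,0,0],[0,0,0,0,0]]
  ]
}}

```text
time: 25.62
tool_pos: [559.6, 81.8, 69.5]
orientation: [3.083, 0.587, 1.531]
force: [6.8, -3.3, 13.5]
width: 29.5
grip_force: 33.5
```

```bash
python3 - <<'E'
from m import *
import pickle
st();t=grab_frame('top');look(t);lip(t)
s,f=wrist();pickle.dump((t,f),open('w5.pkl','wb'))
g=cv2.cvtColor(f['img'],cv2.COLOR_RGB2GRAY)
f3=pickle.load(open('w3.pkl','rb'))[0]
print(g[100:330:5,245])
E
```

```text
t 25.6167 p [559.6  81.8  69.5] q [ 0.368  0.549  1.791 -0.641  1.094  0.776] lean 33.8 az 93.8 
F [ 6.8 -3.3 13.5] w 29.46955235909247 
R [[0.033, 0.999, 0.036], [0.832, -0.007, -0.555], [-0.554, 0.049, -0.831]]
stone px [270.7 171.2] [7, 6, 30] [614.2  -6. ]
stone px [272.  178.9] [7, 5, 29] [592.  -10.1]
stone px [271.2 188.4] [7, 6, 30] [564.8  -8.2]
stone px [270.  198.2] [7, 5, 27] [536.9  -5.2]
pan px x 242 280 y 167 204 lip y -34.4 sides x 622.6 515.5
col 245 176 200 x 598.4 527.7
col 255 175 200 x 601.7 528.1
col 265 175 200 x 602.1 528.6
row 172 None
row 182 269
row 190 267
row 199 266
[184 179 178 179 183 187 185 182 174 174 178 178 182 184 156  33  34  34
  34  33  33  34  33  35  33  35  33  32  31  30  31  31  32  31  30  30
  28  30  29  29  31  30  28  34  40  45]
```

```bash
python3 - <<'E'
from m import *
import pickle
t,f=pickle.load(open('w5.pkl','rb'))
hsv=cv2.cvtColor(t['img'],cv2.COLOR_RGB2HSV)
for r in (175,184,185,193,194): print(r,[tuple(int(k) for k in p) for p in hsv[r,262:277]])
o=cv2.inRange(hsv,(6,115,60),(12,255,255))
print('back edge', [np.nonzero(o[r,225:260])[0].min()+225 for r in (178,190,198)])
E
```

```text
175 [(9, 151, 113), (9, 150, 114), (9, 152, 114), (9, 154, 126), (9, 155, 138), (9, 156, 141), (9, 152, 149), (8, 156, 160), (9, 139, 145), (10, 136, 118), (14, 105, 95), (15, 63, 234), (15, 107, 117), (16, 109, 108), (16, 106, 106)]
184 [(9, 138, 179), (9, 138, 178), (9, 138, 178), (9, 138, 176), (10, 139, 176), (9, 138, 172), (9, 141, 208), (9, 142, 212), (9, 145, 206), (9, 150, 213), (8, 160, 171), (10, 87, 246), (15, 105, 114), (16, 110, 100), (16, 102, 142)]
185 [(9, 138, 178), (10, 138, 177), (9, 136, 178), (9, 138, 177), (9, 138, 177), (9, 139, 176), (9, 145, 220), (10, 131, 181), (8, 99, 147), (9, 95, 151), (10, 108, 118), (12, 48, 200), (15, 110, 114), (17, 111, 101), (16, 104, 142)]
193 [(9, 139, 176), (9, 138, 177), (9, 138, 175), (9, 138, 175), (9, 139, 173), (9, 139, 207), (9, 142, 207), (9, 144, 209), (9, 143, 218), (9, 146, 178), (9, 143, 182), (9, 145, 188), (16, 105, 119), (17, 99, 98), (16, 105, 141)]
194 [(9, 139, 174), (9, 138, 175), (9, 140, 173), (9, 140, 173), (9, 137, 171), (9, 139, 192), (9, 142, 210), (9, 144, 200), (9, 147, 205), (9, 147, 182), (9, 143, 166), (8, 143, 171), (16, 102, 142), (17, 104, 115), (15, 104, 140)]
back edge [np.int64(242), np.int64(242), np.int64(242)]
```

Request:
{"api": "arm_command", "payload": {
  "commands": [
    [[0.0085,0,-0.0053,0,0],[0.0095,0,-0.004,0,0],[0.0095,0,-0.004,0,0],[0.0095,0,-0.004,0,0],[0.0095,0,-0.004,0,0],[0,0,0,0,0]]
  ]
}}

```text
time: 26.22
tool_pos: [559.2, 102.2, 63.9]
orientation: [3.085, 0.585, 1.534]
force: [7.9, -5.0, 5.3]
width: 29.0
grip_force: 38.2
```

```bash
cat >> m.py <<'E'
def edges(t):
    hsv=cv2.cvtColor(t['img'],cv2.COLOR_RGB2HSV)
    o=cv2.inRange(hsv,(6,115,60),(12,255,255))
    for r in (175,180,185,189,193,198):
        x=np.nonzero(o[r,225:278])[0]+225; print(r,x.min(),x.max(),end=' | ')
E
python3 - <<'E'
from m import *
st();t=grab_frame('top');look(t);edges(t)
E
```

```text
t 26.2167 p [559.2 102.2  63.9] q [ 0.398  0.569  1.77  -0.626  1.106  0.793] lean 33.7 az 93.7 
F [ 7.9 -5.   5.3] w 28.974147411876917 
R [[0.031, 0.999, 0.036], [0.833, -0.006, -0.553], [-0.553, 0.047, -0.832]]
stone px [271.3 171.7] [7, 7, 24] [612.8  -7.8]
stone px [244.5 186.8] [6, 6, 32] [568.3  66.9]
stone px [254.8 188.2] [7, 6, 31] [564.8  37.9]
stone px [263.5 196.7] [6, 6, 30] [541.  13.]
pan px x 239 280 y 172 204 lip y -34.4 sides x 608.3 515.5
175 239 270 | 180 239 270 | 185 239 270 | 189 239 270 | 193 239 270 | 198 240 270 |
```

Request:
{"api": "arm_command", "payload": {
  "commands": [
    [[0,0,0,0,0],[0,0,0,0,0],[0,0,0,0,0],[-0.0055,0.0005,-0.0083,0,0],[-0.011,0.001,-0.0166,0,0],[-0.011,0.001,-0.0166,0,0],[-0.0166,0.0014,-0.025,0,0],[-0.022,0.002,-0.033,0,0],[-0.0277,0.0024,-0.0416,0,0],[-0.0277,0.0024,-0.0416,0,0],[-0.0277,0.0024,-0.0416,0,0],[-0.022,0.002,-0.033,0,0],[-0.011,0.001,-0.0166,0,0],[0,0,0,0,0],[0,0,0,0,0],[0,0,0,0,0]]
  ],
  "force": 110
}}

```text
time: 27.6
tool_pos: [553.0, 102.1, 189.7]
orientation: [3.102, 0.583, 1.535]
force: [0.7, -0.5, -2.5]
width: 28.0
grip_force: 109.8
```

```bash
python3 - <<'E'
from m import *
import pickle
st();t=grab_frame('top');look(t);edges(t);sd=grab_frame('side');s,f=wrist();pickle.dump((t,sd,f),open('w6.pkl','wb'))
o=np.zeros((600,800,3),np.uint8);o[:300,:400]=cv2.resize(f['img'],(400,300));o[:300,400:]=cv2.resize(sd['img'][100:240,140:327],(400,300))
o[300:,:]=cv2.resize(t['img'][145:220,180:380],(800,300));cv2.imwrite('pics/j.png',o[:,:,::-1])
E
```

```text
t 27.6 p [553.  102.1 189.7] q [ 0.398  0.387  1.734 -0.565  1.298  0.655] lean 33.5 az 92.0 
F [ 0.7 -0.5 -2.5] w 27.96228669780795 
R [[0.03, 0.999, 0.019], [0.834, -0.015, -0.551], [-0.55, 0.033, -0.834]]
stone px [272.5 172. ] [2, 5, 10] [612.  -11.2]
stone px [242.5 185.4] [8, 21, 117] [572.1  72.6]
pan px x 235 280 y 165 204 lip y -34.4 sides x 628.3 515.5
175 236 270 | 180 236 270 | 185 236 271 | 189 236 270 | 193 236 271 | 198 239 244 |
```

View pics/j.png

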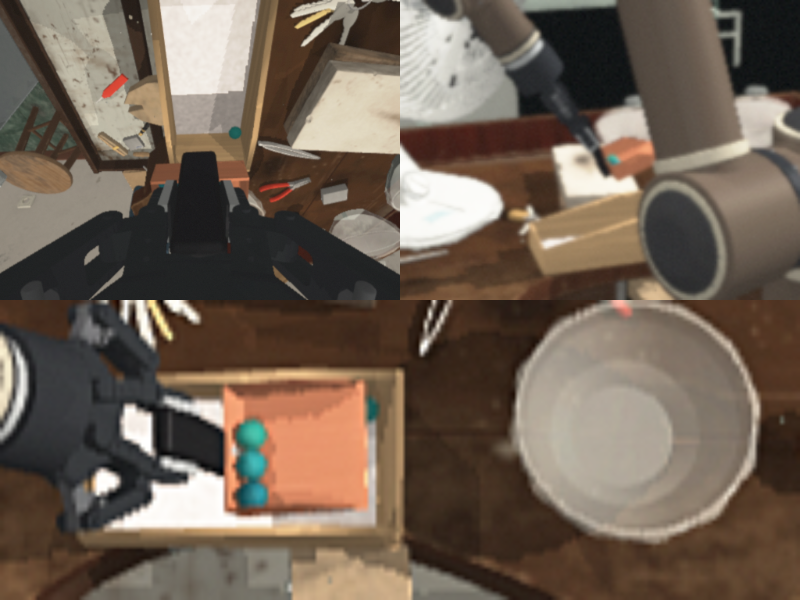

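```bash
cat > pour.py <<'E'
from h import *
def plan(p0,R0,phi,B,z0,z1,n=25,step=-7.16):
    # scoop frame at psi=0: lip dir d, z leaning back phi
    yt=R0[:,1]; d=np.cross([0,0,1],yt); d/=np.linalg.norm(d); d=d if d[1]<0 else -d
    up=np.array([0,0,1.]);c,s=np.cos(phi),np.sin(phi)
    X=c*d+s*up; Z=c*up-s*d
    lip0=-19*R0[:,2]+90.5*X-78*Z      # TCP->lip
    L=R0.T@lip0; XL=R0.T@X
    R=R0;p=np.array(p0,float);rows=[]
    for k in range(1,n+1):
        Rn=R@Ro.from_euler('z',np.radians(step)).as_matrix()
        z=z0+(z1-z0)*k/n
        pn=np.array([B[0],B[1],z])-Rn@L
        rows.append((R.T@(pn-p)/400).round(3).tolist()); 
        if k%4==1 or k==n: print(k,'TCP',pn.round(),'pitch',np.degrees(np.arcsin((Rn@XL)[2])).round(),'lipdir',(Rn@XL).round(2))
        R,p=Rn,pn
    return lip0,rows
if __name__=='__main__':
    s,R=st();phi=np.radians(26);B=(595,-188)
    lip0,rows=plan([0,0,0],R,phi,B,150,105)
    print('lip0',lip0.round(1)); tgt=np.array([595,-188,150])-lip0;print(tgt);to(tgt,R,None,17)
    lip0,rows=plan(tgt,R,phi,B,150,105)
    print([[*r] for r in rows])
E
python3 pour.py
```

```text
t 27.75 p [553.  102.  189.5] q [ 0.398  0.387  1.734 -0.565  1.299  0.655] lean 33.5 az 92.0 
F [-0.2  0.6 -1.4] w 28.142767670821122 
R [[0.03, 0.999, 0.019], [0.834, -0.014, -0.552], [-0.551, 0.032, -0.834]]
1 TCP [587. -83. 163.] pitch 26.0 lipdir [ 0.11 -0.89  0.44]
5 TCP [550. -94. 162.] pitch 20.0 lipdir [ 0.57 -0.74  0.35]
9 TCP [ 523. -119.  171.] pitch 9.0 lipdir [ 0.89 -0.43  0.15]
13 TCP [ 514. -151.  184.] pitch -7.0 lipdir [ 0.99 -0.03 -0.11]
17 TCP [ 524. -183.  198.] pitch -22.0 lipdir [ 0.85  0.36 -0.38]
21 TCP [ 551. -206.  207.] pitch -35.0 lipdir [ 0.51  0.65 -0.57]
25 TCP [ 589. -216.  207.] pitch -41.0 lipdir [ 0.04  0.76 -0.65]
lip0 [  -2.  -105.   -14.6]
[597.02371707 -82.95707954 164.58836802]
12 x [-0.029, 0.0095, 0.0257]
1 TCP [587. -83. 163.] pitch 26.0 lipdir [ 0.11 -0.89  0.44]
5 TCP [550. -94. 162.] pitch 20.0 lipdir [ 0.57 -0.74  0.35]
9 TCP [ 523. -119.  171.] pitch 9.0 lipdir [ 0.89 -0.43  0.15]
13 TCP [ 514. -151.  184.] pitch -7.0 lipdir [ 0.99 -0.03 -0.11]
17 TCP [ 524. -183.  198.] pitch -22.0 lipdir [ 0.85  0.36 -0.38]
21 TCP [ 551. -206.  207.] pitch -35.0 lipdir [ 0.51  0.65 -0.57]
25 TCP [ 589. -216.  207.] pitch -41.0 lipdir [ 0.04  0.76 -0.65]
[[0.001, -0.025, 0.004], [0.001, -0.025, 0.004], [0.001, -0.024, 0.004], [0.001, -0.024, 0.004], [0.001, -0.024, 0.004], [0.001, -0.024, 0.004], [0.001, -0.023, 0.004], [0.0, -0.023, 0.004], [0.0, -0.023, 0.004], [-0.0, -0.023, 0.004], [-0.0, -0.023, 0.004], [-0.001, -0.022, 0.004], [-0.001, -0.022, 0.004], [-0.001, -0.022, 0.004], [-0.002, -0.022, 0.004], [-0.002, -0.022, 0.004], [-0.002, -0.023, 0.004], [-0.002, -0.023, 0.004], [-0.003, -0.023, 0.004], [-0.003, -0.023, 0.004], [-0.003, -0.023, 0.004], [-0.003, -0.023, 0.004], [-0.003, -0.024, 0.004], [-0.004, -0.024, 0.004], [-0.004, -0.024, 0.004]]
```

Request:
{"api": "arm_command", "payload": {
  "commands": [
    [[-0.012,0.004,0.01,0,0],[-0.023,0.008,0.0205,0,0],[-0.029,0.0095,0.0257,0,0],[-0.029,0.0095,0.0257,0,0],[-0.029,0.0095,0.0257,0,0],[-0.029,0.0095,0.0257,0,0],[-0.029,0.0095,0.0257,0,0],[-0.029,0.0095,0.0257,0,0],[-0.029,0.0095,0.0257,0,0],[-0.029,0.0095,0.0257,0,0],[-0.029,0.0095,0.0257,0,0],[-0.029,0.0095,0.0257,0,0],[-0.0145,0.005,0.013,0,0],[-0.008,0.0025,0.0077,0,0],[0,0,0,0,0],[0,0,0,0,0],[0,0,0,0,0]]
  ]
}}

```text
time: 29.17
tool_pos: [597.9, -81.8, 166.1]
orientation: [3.1, 0.582, 1.534]
force: [-0.6, -0.6, -1.1]
width: 28.2
grip_force: 109.8
```

```bash
python3 - <<'E'
from h import *
s,R=st();t=grab_frame('top')
im=t['img'];hsv=cv2.cvtColor(im,cv2.COLOR_RGB2HSV)
m=cv2.inRange(hsv,(80,80,30),(100,255,255));m[:140]=0;m[215:]=0;m[:,:200]=0;m[:,380:]=0
n,l,S,c=cv2.connectedComponentsWithStats(m)
for i in range(1,n):
    if S[i,4]>4: print(c[i].round(1),S[i].tolist(),ray(t,*c[i],150).round())
o=cv2.inRange(hsv,(6,115,60),(12,255,255));ys,xs=np.nonzero(o[150:210,260:380]);print('pan',xs.min()+260,xs.max()+260,ys.min()+150,ys.max()+150, ray(t,xs.max()+260.5,180,150),ray(t,320,ys.min()+150,160),ray(t,320,ys.max()+150,160))
E
```

```text
t 29.1667 p [597.9 -81.8 166.1] q [ 0.083  0.392  1.782 -0.666  1.1    0.458] lean 33.4 az 92.2 
F [-0.6 -0.6 -1.1] w 28.190195111549155 
R [[0.031, 0.999, 0.021], [0.835, -0.014, -0.551], [-0.55, 0.035, -0.835]]
[315.2 171.1] [312, 161, 8, 21, 112] [ 587. -117.  150.]
[270.5 172.7] [268, 171, 6, 5, 22] [581.  -4. 150.]
pan 286 379 150 209 [ 566.55431978 -277.17079602  150.        ] [ 639.16383352 -127.77930571  160.        ] [ 489.50021037 -127.04903189  160.        ]
```

Request:
{"api": "arm_command", "payload": {
  "commands": [
    [[0.001,-0.0245,0.004,-0.159,0],[0.001,-0.0245,0.004,-0.159,0],[0.001,-0.024,0.004,-0.159,0],[0.001,-0.024,0.004,-0.159,0],[0.001,-0.024,0.004,-0.159,0],[0.001,-0.024,0.004,-0.159,0],[0.001,-0.023,0.004,-0.159,0],[0,-0.023,0.004,-0.159,0],[0,-0.023,0.004,-0.159,0],[0,-0.023,0.004,-0.159,0],[0,-0.023,0.004,-0.159,0],[-0.001,-0.022,0.004,-0.159,0],[-0.001,-0.022,0.004,-0.159,0],[-0.001,-0.022,0.004,-0.159,0],[-0.002,-0.022,0.004,-0.159,0],[-0.002,-0.022,0.004,-0.159,0],[-0.002,-0.023,0.004,-0.159,0],[-0.002,-0.023,0.004,-0.159,0],[-0.003,-0.023,0.004,-0.159,0],[-0.003,-0.023,0.004,-0.159,0]]
  ]
}}

```text
time: 30.88
tool_pos: [545.0, -201.8, 206.2]
orientation: [-2.738, -0.435, -2.323]
force: [-0.0, -0.1, -1.9]
width: 28.1
grip_force: 109.8
```

Request:
{"api": "arm_command", "payload": {
  "commands": [
    [[-0.003,-0.023,0.004,-0.159,0],[-0.003,-0.023,0.004,-0.159,0],[-0.003,-0.024,0.004,-0.159,0],[-0.004,-0.024,0.004,-0.159,0],[-0.004,-0.024,0.004,-0.159,0],[0,0,0,0,0],[0,0,0,0,0],[0,0,0,0,0]]
  ]
}}

```text
time: 31.55
tool_pos: [589.2, -216.1, 206.6]
orientation: [-3.086, -0.582, -1.634]
force: [-0.1, -0.3, -1.8]
width: 28.4
grip_force: 109.9
```

```bash
cat > n.py <<'E'
from h import *
import pickle
s,R=st();T=grab_frame('top');D=grab_frame('side');s,f=wrist();pickle.dump((T,D,f),open('w7.pkl','wb'))
for nm,t,b in (('top',T,(140,215,200,400)),('side',D,(100,260,200,340)),('wrist',f,(0,384,0,512))):
    hsv=cv2.cvtColor(t['img'],cv2.COLOR_RGB2HSV)
    m=cv2.inRange(hsv,(78,70,30),(100,255,255));k=np.zeros_like(m);k[b[0]:b[1],b[2]:b[3]]=m[b[0]:b[1],b[2]:b[3]]
    n,l,S,c=cv2.connectedComponentsWithStats(k)
    for i in range(1,n):
        if S[i,4]>4: print(nm,c[i].round(1),S[i].tolist(),ray(t,*c[i],20).round(),ray(t,*c[i],120).round()[:2])
E
python3 n.py
```

```text
t 31.55 p [ 589.2 -216.1  206.6] q [-0.145  0.315  1.794 -0.684  1.031 -2.879] lean 33.5 az 92.1 
F [-0.1 -0.3 -1.8] w 28.415046287443953 
R [[-0.053, -0.998, 0.021], [-0.834, 0.033, -0.551], [0.549, -0.046, -0.834]]
top [272.2 172.4] [271, 170, 3, 6, 12] [611. -11.  20.] [589.  -9.]
top [333.1 173.3] [331, 171, 6, 5, 19] [ 611. -182.   20.] [ 589. -166.]
top [331.8 180.4] [329, 178, 7, 6, 34] [ 590. -178.   20.] [ 570. -163.]
top [338.2 180. ] [337, 178, 3, 5, 11] [ 592. -196.   20.] [ 571. -179.]
wrist [407.6 125.4] [406, 125, 5, 3, 7] [ 393. -393.   20.] [ 449. -335.]
wrist [416.6 124.9] [413, 124, 8, 3, 14] [ 381. -393.   20.] [ 440. -335.]
wrist [372.1 133.7] [363, 128, 19, 12, 98] [ 440. -384.   20.] [ 482. -328.]
wrist [407.5 131.2] [406, 129, 4, 5, 12] [ 395. -385.   20.] [ 450. -329.]
wrist [417.6 140.7] [410, 129, 16, 25, 134] [ 385. -370.   20.] [ 443. -319.]
wrist [356.8 132.9] [355, 131, 4, 4, 10] [ 459. -386.   20.] [ 495. -330.]
wrist [367.1 142.9] [366, 141, 4, 4, 7] [ 448. -371.   20.] [ 488. -319.]
wrist [381.8 147.6] [379, 144, 5, 9, 21] [ 431. -363.   20.] [ 475. 
[... 368 characters left out ...]
20.] [ 442. -297.]
wrist [342.6 179.3] [339, 168, 13, 20, 92] [ 485. -323.   20.] [ 514. -285.]
wrist [373.  174.4] [367, 170, 16, 9, 55] [ 447. -327.   20.] [ 487. -288.]
wrist [414.  175.6] [402, 171, 23, 11, 93] [ 399. -323.   20.] [ 453. -285.]
wrist [364.  177.6] [362, 177, 5, 2, 5] [ 459. -324.   20.] [ 495. -286.]
wrist [356.8 183.9] [353, 181, 9, 7, 21] [ 469. -316.   20.] [ 502. -280.]
wrist [369.9 184.8] [362, 181, 16, 8, 51] [ 453. -314.   20.] [ 491. -279.]
wrist [385.5 182.7] [377, 180, 17, 7, 62] [ 434. -316.   20.] [ 478. -280.]
wrist [420.  185.2] [414, 183, 12, 7, 26] [ 394. -311.   20.] [ 449. -276.]
wrist [356.3 194.3] [353, 191, 8, 7, 26] [ 471. -303.   20.] [ 504. -271.]
```

Request:
{"api": "arm_command", "payload": {
  "commands": [
    [[0.02,-0.002,-0.03,0,0],[0.045,-0.0045,-0.07,0,0],[0.055,-0.0045,-0.0835,0,0],[0,0,0,0.159,0],[0,0,0,0.159,0],[0,0,0,0.159,0],[0,0,0,0.159,0],[0,0,0,0.159,0],[0,0,0,0.159,0],[0,0,0,0.159,0],[0,0,0,0.159,0],[0,0,0,0.159,0],[0,0,0,0.159,0],[0,0,0,0.159,0],[0,0,0,0.159,0],[0,0,0,0.159,0],[0,0,0,0.159,0],[0,0,0,0.159,0],[0,0,0,0.159,0]]
  ]
}}

```text
time: 33.28
tool_pos: [589.3, -208.2, 288.4]
orientation: [-2.609, 0.294, 2.726]
force: [-0.1, -0.2, -0.9]
width: 28.2
grip_force: 109.9
```

Request:
{"api": "arm_command", "payload": {
  "commands": [
    [[0,0,0,0.159,0],[0,0,0,0.159,0],[0,0,0,0.159,0],[0,0,0,0.159,0],[0,0,0,0.159,0],[0,0,0,0.159,0],[0,0,0,0.159,0],[0,0,0,0.159,0],[0,0,0,0.159,0],[0,0,0,0,0]]
  ]
}}

```text
time: 34.12
tool_pos: [589.3, -208.2, 288.3]
orientation: [3.082, 0.599, 1.508]
force: [0.1, 0.0, -1.5]
width: 27.5
grip_force: 109.9
```

```bash
python3 n.py | grep -v wrist; python3 - <<'E'
from h import *
s,R=st();a=[485,-150,270];b=[485,330,250];c=[487,352,130]
to(a);to(b,R,a);to(c,R,b);to([487,352,70],R,c,12)
E
```

```text
t 34.1167 p [ 589.3 -208.2  288.3] q [-0.124  0.226  1.735 -0.654  1.159  0.184] lean 34.4 az 92.4 
F [ 0.1  0.  -1.5] w 27.525791651822452 
R [[0.052, 0.998, 0.024], [0.825, -0.03, -0.565], [-0.563, 0.049, -0.825]]
top [270.7 172. ] [268, 169, 6, 7, 30] [612.  -6.  20.] [590.  -5.]
top [333.6 172.6] [331, 170, 6, 6, 33] [ 613. -183.   20.] [ 591. -167.]
top [332.3 180.6] [329, 178, 7, 6, 32] [ 590. -179.   20.] [ 569. -164.]
top [339.8 180.7] [337, 178, 7, 6, 23] [ 590. -200.   20.] [ 569. -183.]
t 34.2667 p [ 589.4 -208.2  287.8] q [-0.124  0.226  1.735 -0.654  1.158  0.179] lean 34.4 az 92.4 
F [-0.  -0.  -1.9] w 28.225893419674016 
R [[0.047, 0.999, 0.024], [0.825, -0.025, -0.565], [-0.564, 0.046, -0.825]]
4 x [0.0332, -0.0666, -0.0129]
13 x [0.0783, -0.0025, -0.049]
4 x [0.0537, -0.0025, 0.0541]
5 x [0.0169, -0.0014, 0.0247]
```

Request:
{"api": "arm_command", "payload": {
  "commands": [
    [[0.0332,-0.0666,-0.0129,0,0],[0.0332,-0.0666,-0.0129,0,0],[0.0332,-0.0666,-0.0129,0,0],[0.0332,-0.0666,-0.0129,0,0],[0.0783,-0.0025,-0.049,0,0],[0.0783,-0.0025,-0.049,0,0],[0.0783,-0.0025,-0.049,0,0],[0.0783,-0.0025,-0.049,0,0],[0.0783,-0.0025,-0.049,0,0],[0.0783,-0.0025,-0.049,0,0],[0.0783,-0.0025,-0.049,0,0],[0.0783,-0.0025,-0.049,0,0],[0.0783,-0.0025,-0.049,0,0],[0.0783,-0.0025,-0.049,0,0],[0.0783,-0.0025,-0.049,0,0],[0.0783,-0.0025,-0.049,0,0],[0.0783,-0.0025,-0.049,0,0],[0,0,0,0,0]]
  ]
}}

```text
time: 35.77
tool_pos: [486.0, 337.0, 247.9]
orientation: [3.086, 0.593, 1.52]
force: [-1.0, 0.8, -1.1]
width: 28.0
grip_force: 110.1
```

```bash
python3 - <<'E'
from h import *
s,R=st();c=[485,345,110]
to(c);to([485,345,60],R,c,12)
E
```

```text
t 35.7667 p [486.  337.  247.9] q [ 0.761  0.487  1.464 -0.438  1.604  0.874] lean 34.1 az 92.7 
F [-1.   0.8 -1.1] w 27.984506200871525 
R [[0.042, 0.999, 0.027], [0.828, -0.02, -0.56], [-0.559, 0.046, -0.828]]
4 x [0.0523, -0.0047, 0.0685]
5 x [0.014, -0.0011, 0.0207]
```

Request:
{"api": "arm_command", "payload": {
  "commands": [
    [[0.0523,-0.0047,0.0685,0,0],[0.0523,-0.0047,0.0685,0,0],[0.0523,-0.0047,0.0685,0,0],[0.0523,-0.0047,0.0685,0,0],[0.014,-0.0011,0.0207,0,0],[0.014,-0.0011,0.0207,0,0],[0.014,-0.0011,0.0207,0,0],[0.014,-0.0011,0.0207,0,0],[0.007,0,0.0104,0,0],[0.0055,0,0.0083,0,0],[0.0055,0,0.0083,0,0],[0,0,0,0,0],[0,0,0,0,0]]
  ]
}}

```text
time: 36.85
tool_pos: [486.1, 337.4, 58.8]
orientation: [3.085, 0.598, 1.512]
force: [0.3, 0.5, -0.7]
width: 28.5
grip_force: 109.9
```

Request:
{"api": "arm_command", "payload": {
  "commands": [
    [[0.007,0,0.0104,0,0],[0.007,0,0.0104,0,0],[0.0055,0,0.0083,0,0],[0,0,0,0,0]]
  ]
}}

```text
time: 37.18
tool_pos: [487.5, 338.9, 53.4]
orientation: [3.081, 0.603, 1.507]
force: [-7.8, 4.7, 29.0]
width: 28.6
grip_force: 113.2
```

Request:
{"api": "arm_command", "payload": {
  "commands": [
    [[-0.009,0,0.0046,0,0],[-0.009,0,0.0046,0,0],[-0.0097,0,0.0036,0,0],[-0.0097,0,0.0036,0,0],[-0.0097,0,0.0036,0,0],[-0.0097,0,0.0036,0,0],[-0.0097,0,0.0036,0,0],[0,0,0,0,0]]
  ]
}}

```text
time: 37.85
tool_pos: [488.2, 310.9, 54.2]
orientation: [3.078, 0.595, 1.509]
force: [0.3, 2.8, 9.0]
width: 28.2
grip_force: 110.8
```

```bash
cat > k.py <<'E'
from h import *
s,R=st();t=grab_frame('top');hsv=cv2.cvtColor(t['img'],cv2.COLOR_RGB2HSV)
o=cv2.inRange(hsv,(3,110,60),(14,255,255));o[:190]=0;o[245:]=0;o[:,:105]=0;o[:,200:]=0
c=max(cv2.findContours(o,cv2.RETR_EXTERNAL,cv2.CHAIN_APPROX_NONE)[0],key=cv2.contourArea);r=cv2.minAreaRect(c)
print(cv2.contourArea(c),[[p.round(1).tolist(),ray(t,*p,15)[:2].round().tolist()] for p in cv2.boxPoints(r)])
E
python3 k.py
```

```text
t 37.85 p [488.2 310.9  54.2] q [ 0.733  0.69   1.587 -0.472  1.301  1.005] lean 34.3 az 93.0 
F [0.3 2.8 9. ] w 28.207667544962657 
R [[0.051, 0.998, 0.029], [0.826, -0.026, -0.563], [-0.561, 0.053, -0.826]]
2696.5 [[[105.0, 190.0], [554.0, 462.0]], [[199.0, 190.0], [558.0, 195.0]], [[199.0, 244.0], [406.0, 189.0]], [[105.0, 244.0], [402.0, 451.0]]]
```

Request:
{"api": "arm_command", "payload": {
  "commands": [
    [[0,0,0,0,0.325],[0,0,0,0,0.33],[0,0,0,0,0.335],[0,0,0,0,0.34],[0,0,0,0,0.345],[0,0,0,0,0.35],[0,0,0,0,0.355],[0,0,0,0,0.36],[0,0,0,0,0.36],[0,0,0,0,0.36]]
  ],
  "force": 20
}}

```text
time: 38.73
tool_pos: [486.5, 309.4, 51.3]
orientation: [3.083, 0.598, 1.511]
force: [2.4, 0.6, 4.0]
width: 30.7
grip_force: 2.6
```

```bash
cat > k.py <<'E'
from h import *
s,R=st();t=grab_frame('top');hsv=cv2.cvtColor(t['img'],cv2.COLOR_RGB2HSV)
print(s['grip_force'])
o=cv2.inRange(hsv,(3,120,125),(14,255,255));o[:195]=0;o[240:]=0;o[:,:120]=0;o[:,190:]=0
c=max(cv2.findContours(o,cv2.RETR_EXTERNAL,cv2.CHAIN_APPROX_NONE)[0],key=cv2.contourArea);r=cv2.minAreaRect(c)
print(cv2.contourArea(c),[[p.round(1).tolist(),ray(t,*p,15)[:2].round().tolist()] for p in cv2.boxPoints(r)])
s,f=wrist();g=cv2.cvtColor(f['img'],cv2.COLOR_RGB2GRAY);x=g[60:300:4,250];print(x)
E
python3 k.py
```

```text
t 38.7333 p [486.5 309.4  51.3] q [ 0.732  0.694  1.59  -0.471  1.299  1.005] lean 34.4 az 92.6 
F [2.4 0.6 4. ] w 30.682869503574658 
R [[0.049, 0.998, 0.025], [0.825, -0.026, -0.565], [-0.563, 0.049, -0.825]]
2.5651867501437664
689.5 [[[162.6999969482422, 227.39999389648438], [450.0, 292.0]], [[163.8000030517578, 199.0], [531.0, 294.0]], [[190.10000610351562, 200.0], [529.0, 219.0]], [[188.89999389648438, 228.5], [449.0, 219.0]]]
[103 104 103 104 103 104 104 104  97  92  95  98  98  97  97  98  99  98
  94  93  93  95  98  96  91  86  91  95  95  89  90  91  92  94  79  54
  56  56  54  52  52  52  52  53  51  52  54  53  54  54  54  54  54  55
  53  54  54  53  54  54]
```

Request:
{"api": "arm_command", "payload": {
  "commands": [
    [[0,0,0,0,0.4],[0,0,0,0,0.45],[0,0,0,0,0.6],[0,0,0,0,1],[0,0,0,0,1],[0,0,0,0,1],[0,0,0,0,1]]
  ]
}}

```text
time: 39.42
tool_pos: [485.2, 309.0, 50.2]
orientation: [3.086, 0.599, 1.512]
force: [0.5, 0.0, -0.8]
width: 85.1
grip_force: 0.0
```

```bash
cat > k.py <<'E'
from h import *
import pickle
s,R=st();s,f=wrist();t=grab_frame('top');sd=grab_frame('side');pickle.dump((f,t,sd),open('w8.pkl','wb'))
g=cv2.cvtColor(f['img'],cv2.COLOR_RGB2GRAY);hs=cv2.cvtColor(f['img'],cv2.COLOR_RGB2HSV)
for c in (240,250,262): print(c,g[60:380:6,c].tolist())
o=cv2.inRange(hs,(3,120,90),(14,255,255));ys,xs=np.nonzero(o);print('copper wrist',xs.min(),xs.max(),ys.min(),ys.max())
E
python3 k.py
```

```text
t 39.4167 p [485.2 309.   50.2] q [ 0.732  0.695  1.591 -0.469  1.299  1.005] lean 34.4 az 92.3 
F [ 0.5  0.  -0.8] w 85.13150717442417 
R [[0.049, 0.999, 0.022], [0.825, -0.027, -0.565], [-0.564, 0.046, -0.825]]
240 [96, 97, 98, 89, 89, 90, 91, 96, 95, 92, 90, 96, 98, 99, 100, 99, 96, 95, 96, 92, 91, 90, 89, 59, 51, 51, 50, 50, 48, 48, 48, 49, 48, 48, 49, 47, 49, 48, 48, 50, 49, 50, 50, 50, 50, 60, 58, 60, 59, 60, 59, 58, 59, 58]
250 [93, 94, 94, 85, 87, 85, 84, 88, 89, 89, 89, 89, 86, 91, 86, 88, 81, 80, 84, 86, 81, 85, 86, 51, 54, 52, 52, 48, 49, 48, 49, 49, 49, 50, 49, 49, 49, 48, 49, 53, 52, 52, 52, 51, 52, 59, 59, 58, 59, 59, 59, 58, 58, 58]
262 [93, 96, 93, 82, 80, 82, 86, 90, 88, 85, 84, 91, 97, 95, 87, 89, 88, 88, 89, 90, 87, 80, 82, 52, 52, 53, 48, 48, 48, 49, 48, 49, 48, 49, 49, 48, 51, 49, 53, 52, 53, 53, 53, 50, 52, 59, 58, 60, 59, 59, 58, 58, 60, 59]
copper wrist 0 511 0 383
```

```bash
python3 - <<'E'
from h import *
import pickle
f,t,sd=pickle.load(open('w8.pkl','rb'))
g=cv2.cvtColor(f['img'],cv2.COLOR_RGB2GRAY)
print(g[190:202,250],g[280:340:2,250])
for z,rs in ((0,(196,198)),(30,(196,198)),(95,(288,330)),(104,(288,300,330)),(110,(300,330))): print(z,[ray(f,250,r,z).round(1)[:2].tolist() for r in rs])
e=cv2.Canny(f['img'],40,100);print([ (int(r),int(c)) for r,c in np.argwhere(e[180:345,215:290])+[180,215]][::12])
hsv=cv2.cvtColor(t['img'],cv2.COLOR_RGB2HSV);print('top row 214',[tuple(map(int,p)) for p in hsv[214,150:206]])
E
```

```text
[86 85 86 86 86 84 69 53 51 51 53 54] [49 48 48 50 49 50 51 53 53 53 52 53 52 52 52 52 52 52 53 51 52 52 52 52
 53 59 58 57 59 59]
0 [[484.9, 290.2], [484.9, 288.0]]
30 [[485.1, 325.3], [485.1, 323.7]]
95 [[484.0, 359.8], [482.5, 319.0]]
104 [[484.4, 380.9], [484.2, 373.9], [483.3, 350.4]]
110 [[484.5, 389.5], [483.8, 371.3]]
[(193, 271), (194, 270), (195, 277), (197, 242), (199, 234), (201, 230), (202, 280), (205, 236), (208, 230), (209, 223), (213, 236), (219, 236), (225, 236), (231, 236), (235, 289), (239, 236), (242, 224), (243, 218), (245, 286), (248, 237), (252, 220), (255, 219), (257, 237), (260, 237), (263, 237), (266, 233), (268, 227), (270, 229), (272, 224), (274, 224), (276, 215), (276, 231), (278, 236), (280, 219), (283, 236), (287, 236), (291, 223), (293, 217), (295, 222), (297, 228), (299, 231), (301, 223), (303, 221), (304, 236), (306, 226), (309, 224), (312, 229), (316, 226), (319, 236), (323, 237), (324, 226), (326, 234)]
top row 214 [(14, 130, 63), (15, 129, 65), (13, 127, 62), (11, 130, 59), (12, 125, 59), (13, 131, 64), (15, 30, 34), (120, 13, 38), (105, 13, 38), (135, 12, 41), (165, 11, 45), (165, 15, 34), (165, 15, 33), (150, 8, 32), (0, 0, 32), (105, 18, 28), (101, 155, 23), (9, 145, 188), (11, 62, 185), (14, 35, 184), (9, 140, 226), (10, 139, 225), (10, 137, 223), (9, 138, 223), (10, 138, 222), (9, 139, 220), (11, 132, 243), (11, 132, 241), (10, 133, 240), (10, 131, 240), (10, 130, 240), (10, 131, 240), (10, 133, 240), (10, 132, 240), (10, 132, 240), (10, 131, 240), (11, 131, 239), (11, 132, 240), (10, 133, 240), (10, 131, 239), (10, 133, 239), (10, 132, 240), (11, 133, 240), (10, 132, 240), (10, 132, 240), (11, 131, 241), (10, 132, 243), (10, 131, 249), (11, 96, 255), (10, 117, 72), (13, 118, 52), (13, 120, 64), (10, 118, 54), (12, 115, 40), (14, 118, 41), (11, 145, 37)]
```

```bash
cat > v.py <<'E'
from h import *
def proj(f,X): q=f['mtx']@(f['R']@np.array(X,float)+f['t']); return (q[:2]/q[2]).round(1)
def check(t,lip):
    y=ray(t,lip,214,1)[1];x=ray(t,lip,214,1)[0];print('lip',x,y)
    for ph in (0,10,20,26):
        c,s=np.cos(np.radians(ph)),np.sin(np.radians(ph))
        f=lambda a,b:[x,y+ (90.5*c+0) - ((a)*c-(b+78)*s) , (a+7)*s+(b+78)*c]   # about heel height
        print(ph,'topface back/front',proj(t,f(-7,26))[0],proj(t,f(7,26))[0],'backwall top',proj(t,f(9,-50))[0],'lip',proj(t,f(90.5,-78))[0])
E
python3 - <<'E'
from v import *
import pickle
f,t,sd=pickle.load(open('w8.pkl','rb'));check(t,198.7)
t0=pickle.load(open('f0.pkl','rb'))['top'];print('orig');check(t0,161.5)
hsv=cv2.cvtColor(t0['img'],cv2.COLOR_RGB2HSV);print([tuple(map(int,p)) for p in hsv[214,112:166]])
E
```

```text
lip 491.3734119887482 195.4976819915678
0 topface back/front 155.6 160.9 backwall top 168.0 lip 198.8
10 topface back/front 149.4 154.4 backwall top 166.5 lip 197.9
20 topface back/front 144.9 149.4 backwall top 166.0 lip 197.0
26 topface back/front 143.0 147.2 backwall top 166.2 lip 196.5
orig
lip 489.5946743838362 301.1069161445814
0 topface back/front 115.2 120.6 backwall top 130.1 lip 161.6
10 topface back/front 109.1 114.1 backwall top 128.5 lip 160.2
20 topface back/front 104.8 109.1 backwall top 128.0 lip 158.8
26 topface back/front 103.1 107.0 backwall top 128.2 lip 158.0
[(14, 130, 55), (14, 127, 56), (13, 137, 54), (12, 144, 55), (14, 127, 44), (120, 7, 38), (150, 11, 45), (130, 15, 51), (165, 9, 56), (160, 16, 47), (0, 0, 30), (120, 9, 29), (165, 15, 34), (120, 8, 33), (150, 8, 32), (165, 16, 31), (105, 16, 31), (101, 108, 26), (10, 120, 89), (9, 136, 233), (9, 74, 202), (10, 116, 202), (9, 144, 218), (10, 134, 237), (10, 136, 234), (10, 135, 234), (10, 134, 234), (10, 133, 235), (10, 134, 234), (10, 135, 232), (11, 126, 249), (12, 126, 247), (11, 128, 247), (11, 128, 247), (11, 127, 247), (11, 128, 247), (11, 127, 247), (11, 125, 247), (11, 125, 247), (11, 125, 248), (11, 126, 248), (11, 125, 248), (12, 125, 248), (12, 124, 248), (12, 124, 248), (12, 125, 249), (12, 124, 249), (12, 123, 249), (12, 121, 250), (12, 120, 255), (14, 109, 255), (10, 147, 127), (14, 135, 81), (13, 139, 101)]
```

Request:
{"api": "arm_command", "payload": {
  "commands": [
    [[0,0,-0.04,0,1],[0,0,-0.08,0,1],[0,0,-0.1,0,1],[0,0,-0.1,0,1],[0,0,-0.08,0,1],[0,0,0,0,1],[0,0,0,0,1],[0,0,0,0,1],[0,0,0,0,1]]
  ]
}}

```text
time: 40.32
tool_pos: [480.8, 397.7, 180.3]
orientation: [3.089, 0.602, 1.513]
force: [0.2, -0.2, 0.4]
width: 85.8
grip_force: 0.0
```

```bash
python3 n.py | grep -v wrist; python3 - <<'E'
from v import *
t=grab_frame('top');hsv=cv2.cvtColor(t['img'],cv2.COLOR_RGB2HSV);r=hsv[214,150:203];print([tuple(map(int,p)) for p in r[:20]],[tuple(map(int,p)) for p in r[44:]])
E
```

```text
t 40.3167 p [480.8 397.7 180.3] q [ 0.825  0.638  1.378 -0.411  1.58   0.959] lean 34.6 az 92.0 
F [ 0.2 -0.2  0.4] w 85.79028644022988 
R [[0.048, 0.999, 0.02], [0.823, -0.028, -0.567], [-0.566, 0.043, -0.823]]
top [270.7 172. ] [268, 169, 6, 7, 30] [612.  -6.  20.] [590.  -5.]
top [333.6 172.6] [331, 170, 6, 6, 33] [ 613. -183.   20.] [ 591. -167.]
top [332.3 180.6] [329, 178, 7, 6, 32] [ 590. -179.   20.] [ 569. -164.]
top [340.1 180.1] [337, 178, 7, 6, 31] [ 591. -201.   20.] [ 571. -184.]
[(13, 135, 72), (14, 134, 74), (13, 133, 71), (11, 129, 67), (13, 131, 66), (13, 134, 74), (10, 45, 34), (120, 14, 36), (120, 7, 38), (120, 12, 42), (165, 12, 44), (150, 8, 32), (160, 24, 32), (0, 0, 34), (150, 8, 32), (110, 26, 30), (101, 162, 22), (9, 146, 187), (11, 62, 184), (14, 36, 184)] [(10, 132, 240), (11, 133, 240), (10, 132, 242), (10, 133, 248), (11, 95, 255), (10, 120, 70), (12, 123, 52), (13, 125, 63), (12, 118, 54)]
```

The scoop stands upright and hasn't moved since release. Three stones are in the bowl and the gripper is clear.

```bash
python3 -c "
from rig import env
print(env.finish_job())"
```

```text
the job is handed in; nothing more can be done
None
```

The job is handed in, and the judge returned no verdict: by my last camera check three stones were in the glass bowl, the fourth was still in the tray, none had spilled, and the scoop stood upright and released on the bench.

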